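# Lock a vial carton away behind a spring-latched door

## Robot

A 6-joint arm with a two-finger parallel gripper is mounted at the origin on a cart in front of the work surface, level with it; the furniture and walls round the work are solid. World frame = base frame: x ahead of the robot, y to its left, z up, the work surface at z = 0. Lengths are in m, angles in rad, forces in N, time in s.
With the tool pointing down it reaches from about 0.4 to 0.825 m from the base axis. Payload 7 kg.
Tool frame: the origin (TCP) lies at the very end of the fingers, on their centre line; the grasp point (between the pads) lies 19 mm behind it (tcp_to_grasp is the distance from the TCP to the grasp point, in m); x points along the fingers, z is the direction in which the jaws open and shut, and the axes are right-handed (so a half turn about x gives the same grasp; the last joint's range is limited). The gripper opens to 88 mm and grips with 3 to 60 N. Pads are 19 mm wide; open, the fingers measure 130 mm over their backs; the gripper's body (78 mm by 193 mm) begins 47 mm behind the grasp point.
Start: joints at [1.529, 0.359, 0.012, 0, -1.224, -0.288], TCP at [0.219, 0.639, 0.227] pointing down, gripper open.
Joint ranges: [-3.07, 3.07], [-1.43, 2.12], [-1.02, 1.25], [-3.03, 1.67], [-3.05, -0], [-3.03, 3.03]. Speed limits (rad/s): [2.39, 2.39, 3.01, 3.14, 3.14, 3.14].

## Interface

Orientations are given as [roll, pitch, yaw] about the fixed x, y, z axes, in that order (R = Rz(yaw) Ry(pitch) Rx(roll)).
In Python, from station import get_state, grab_frame, job_done, tcp_to_grasp gives the robot as it stands. The module is installed in compiled form; this text tells all that it offers.
- The arm moves only by the shell command python3 -m crank 'ROWS' [FORCE]. ROWS is JSON, a list of rows, each a list of 7 numbers: the shift along the tool's x, y, z in m, then the turn, a rotation vector about the tool's x, y, z in rad, then the opening, from 0 (shut) to 1 (fully open). In form: [[x, y, z, wx, wy, wz, fingers], ...]. A call has 1 to 10 rows; each row is the pose to reach, as a shift and turn from the pose commanded when the call began, along the tool's axes at that moment; what a row does not reach only later rows make up. A row lasts 1/8 s, in which the tool goes at most 62.5 mm and 10.7 degrees, less where a joint would pass 70% of its speed; a pose out of reach is approached as far as the arm can. A call with a gripper value outside its range is refused whole. The fingers move at their own pace and stop on an object; FORCE is the grip in N (left out, the last holds). Time passes only in rows, so rows that repeat a pose let the fingers close. It gives the time, the measured TCP pose, the force and the opening at its end, in the units of the state.
- get_state(): the state, without advancing time (a new reading comes with each control period).
- grab_frame(name): name is "scene" or "side" or "wrist"; returns a dict with "pixels" (400x640x3 uint8, red, green, blue), "vfov" (degrees; the focal length in pixels is half the picture's height over the tangent of half this angle, whatever the lens; pixels are square), "cx", "cy" (the principal point, pixels), "extrinsics" (4x4, takes a point from world to camera coordinates). Camera axes: x right, y up, looking along -z (the intrinsics and any distortion apply to the point x, -y, -z); pixel columns grow to the right and rows downward; lengths in m; the calibration is good to about 2 mm. The wrist camera is an equidistant fisheye: a pixel r from the principal point sees the ray r / f radians off the axis. A picture is of the moment at which its call begins. There is no depth.
- job_done(): hands the job in, once; it reports no verdict.
The state is a dict: "t": time; "q": joint angles; "qd": joint speeds; "joint_efforts": joint torques, N m; "eef_pos": TCP position; "ee_rot": TCP orientation; "force": force on the tool from outside, world axes, zero at the start; "moment": the same for the moment, N m; "width": finger opening in m.
Only numpy, scipy, OpenCV 4.12 (cv2) and the standard library are available. Lean on these libraries where they do the work, as an engineer would, in place of code of your own. Each camera call takes 0.05 s, during which the arm holds its last target.

## Task

Put the vial carton that lies on the table all the way into the small open lockbox, then swing the lockbox door shut and press it until its spring latch snaps in, so that it stays shut by itself. Close it gently: do not slam it and do not force it once it has latched. Leave the pump bottle, the glass vial and the white tape roll where they are.

Things in the scene. Friction and masses are not known exactly. Their poses are not given: they have to be found in the camera images.
- vial_carton: The only small white and blue folding carton lying on the table itself (others are in the big bins), 50 x 106 x 43 mm (x, y, z), 0.06 to 0.12 kg. Origin at the centre of its underside; its long side is its y axis. Grasp it across the 50 mm width; held near one end, its other end enters the lockbox first.
- locker: Small grey steel lockbox, fixed, 130 mm deep (x), 150 wide (y), 67 high. Origin at the centre of its underside, on the table; open front towards its -x. Inside: x -65 to +60, y -67 to +67 mm, floor top at z = 5. The roof (z 63 to 67 mm) covers only x from -11 mm to the back; the front 54 mm is open above, so fingers holding the carton near its outer end can enter with it from the front.
- mouth (a point): Middle of the doorway's bottom edge, at floor height: x = -65, y = 0, z = 5 mm in the locker's frame; same axes as the locker.
- hinge (a point): Point on the upright hinge axis of the door, at the locker's +y side: x = -76, y = +75, z = 36 mm in the locker's frame; same axes as the locker.
- locker_door (a joint): Door angle, rad; grows as it opens towards the locker's -x. Starts 1.5 to 1.7; 0 = parallel to the front; latched: -0.06 to 0.06. Plate 148 wide, 8 mm thick, centred on the hinge axis, z 5 to 67 mm; a dark latch case (42 wide, 52 high, 12 mm proud) on its outer face at the free edge. A weak hinge spring (1 N at the case) swings it open unless latched. Over 2 rad/s in the last 0.3 rad is slamming.
- door_push (a point): Centre of the outer face of the dark latch case on the door: 129 mm from the hinge along the door, 16 mm outside the hinge axis, 36 mm above the table. A good place to push. Its axes are the door's: x is the door's inward normal (at angle 0 the locker's x), -y points from the hinge to the free edge.
- strike_mid (a point): Where the strike lip (upright steel bar, 6 mm across, on a bracket at the -y side) stands at its middle setting, in the locker's frame x = -93.5, y = -80, z = 36 mm. Lip and rubber door stop are one adjustable part, set up to 7.5 mm nearer the front or the back; the setting is not measured, so how deep the door must go to latch has to be felt.
- latch (a joint): How far the bevelled spring bolt is pressed into the door's free edge, m: 0 out (8 mm proud), 0.009 in. It meets the strike 13 mm of edge travel before latching, is pressed in 5 to 6 mm while the push at the case rises to 7 to 10 N, then snaps out and the push drops. 1 mm on, the door meets the rubber stop: 20 N/mm for 1.5 mm, then hard. Over 15 N on the door in its last 0.3 rad is forcing it.
- gel_bottle: Pump bottle, 55 mm across, 149 mm high, loose; bystander. Origin at the centre of its underside.
- vial_a: Small brown glass vial with a cap, 20 mm across, 46 mm high, standing loose; bystander. Origin at the centre of its underside.
- tape: White tape roll lying flat, 92 mm across, 36 mm high, loose; bystander. Origin at the centre of its underside.

How it is judged:
On the way, in this order (a step that is already met when the one before it is completed fails the run):
1. the carton lies on the lockbox floor, all the way in, while the door is still open (x of vial_carton in the frame of locker between -0.02 and 0.045 m and y of vial_carton in the frame of locker between -0.05 and 0.05 m and z of vial_carton in the frame of locker below 0.02 m and value of joint locker_door above 0.5 rad), for 0.2 s.
2. the door is shut and its latch has snapped out behind the strike (value of joint locker_door below 0.08 rad and value of joint latch below 0.0015 m), for 0.2 s.
At the end, for the whole second after the job is handed in: The door is latched by itself (door angle below 0.08 rad with the bolt out to within 1.5 mm), and the carton rests inside on the lockbox floor (its origin between -20 and +45 mm in x and within 50 mm in y of the locker's origin and less than 20 mm above it) (all of step 2 and x of vial_carton in the frame of locker between -0.02 and 0.045 m and y of vial_carton in the frame of locker between -0.05 and 0.05 m and z of vial_carton in the frame of locker below 0.02 m and linear speed of vial_carton below 0.02 m/s); the robot touches nothing.
It fails at once if the door is forced: more than 15 N from the gripper or arm on it within its last 0.3 rad (value of joint locker_door below 0.3 rad and contact force between any of the fingers, the arm and locker_door above 15 N).
It fails at once if the door is slammed: it moves shut faster than 2 rad/s within the last 0.3 rad (value of joint locker_door below 0.3 rad and velocity of joint locker_door below -2 rad/s).
It fails at once if a bystander is moved more than 30 mm (distance of any of gel_bottle, vial_a, tape from where it was at the start of the episode above 0.03 m).
It also fails if it takes over 72 s, if anything falls off the work surface, if the arm or the gripper's body presses on something with over 40 N, if the wrist force passes 120 N, or if a joint passes its speed limit or range.

## Working session

There is one attempt and no reset: what is moved stays moved. The work goes in short steps, Python scripts to look and compute and a shell command to move; the robot and the scene stay as the last step left them, time stands still between calls to the robot, and variables do not carry over. Pictures are saved under pics/ and viewed, and the job is handed in when it is done.

```bash
mkdir -p pics; ls
cat > h.py <<'E'
import numpy as np, cv2
from station import get_state, grab_frame, tcp_to_grasp
from scipy.spatial.transform import Rotation as R
def snap(name, fn):
    f=grab_frame(name); cv2.imwrite('pics/'+fn, f['pixels'][:,:,::-1]); np.savez('pics/'+fn+'.npz', **{k:np.array(v) for k,v in f.items()}); return f
def load(fn): return dict(np.load('pics/'+fn+'.npz'))
def foc(f): return f['pixels'].shape[0]/2/np.tan(np.radians(float(f['vfov']))/2)
def ray(f,u,v,fish=False):
    F=foc(f); x=(u-float(f['cx'])); y=(v-float(f['cy']))
    if fish:
        r=np.hypot(x,y); th=r/F; s=np.sin(th)/max(r,1e-9); d=np.array([x*s,-y*s,-np.cos(th)])
    else: d=np.array([x/F,-y/F,-1.])
    E=f['extrinsics']; Rm=E[:3,:3]; o=-Rm.T@E[:3,3]; d=Rm.T@d
    return o,d/np.linalg.norm(d)
def onplane(f,u,v,z,fish=False):
    o,d=ray(f,u,v,fish); return o+d*(z-o[2])/d[2]
def proj(f,p,fish=False):
    E=f['extrinsics']; c=E[:3,:3]@np.array(p)+E[:3,3]; F=foc(f); x,y,z=c[0],-c[1],-c[2]
    if fish:
        r=np.hypot(x,y); th=np.arctan2(r,z); return np.array([float(f['cx'])+F*th*x/r, float(f['cy'])+F*th*y/r])
    return np.array([float(f['cx'])+F*x/z, float(f['cy'])+F*y/z])
E
python3 - <<'E'
from h import *
for n in ['scene','side','wrist']:
    f=snap(n,n+'0.png'); print(n,f['vfov'],f['cx'],f['cy'],np.round(f['extrinsics'],3).tolist())
s=get_state(); print(s, tcp_to_grasp)
E
```

```text
pics
scene 54.563679047721386 310.2963101516434 207.34608009948548 [[0.718, -0.696, -0.011, -0.462], [0.434, 0.435, 0.789, -0.28], [-0.544, -0.571, 0.614, -0.783], [0.0, 0.0, 0.0, 1.0]]
side 57.73641719350884 324.48790768901205 202.40285439664123 [[0.864, -0.503, 0.004, -0.532], [0.237, 0.414, 0.879, -0.164], [-0.444, -0.759, 0.477, -0.868], [0.0, 0.0, 0.0, 1.0]]
wrist 65.70646984690485 323.1306388213015 196.99825980178966 [[-0.324, -0.946, 0.001, 0.674], [0.911, -0.313, -0.269, 0.034], [0.255, -0.086, 0.963, -0.391], [0.0, 0.0, 0.0, 1.0]]
{'t': 0.15, 'q': array([ 1.52908543e+00,  3.59239919e-01,  1.13125387e-02, -2.37221123e-04,
       -1.22410570e+00, -2.88114977e-01]), 'qd': array([-0.00029193, -0.00164546,  0.00309033,  0.00302754, -0.00115073,
        0.00197255]), 'joint_efforts': array([-7.17598959e-04, -5.83277929e+01,  2.93288219e+01,  7.00118065e+00,
        8.78617633e-03, -1.15932321e-04]), 'eef_pos': array([0.21852131, 0.63828193, 0.2258485 ]), 'ee_rot': array([ 0.10971661,  1.56953962, -1.79098634]), 'force': array([ 0.31546831,  0.11778284, -0.12328849]), 'moment': array([ 0.01315641, -0.04870911,  0.03324771]), 'width': 0.08785256853568567} 0.0188
```

View pics/scene0.png

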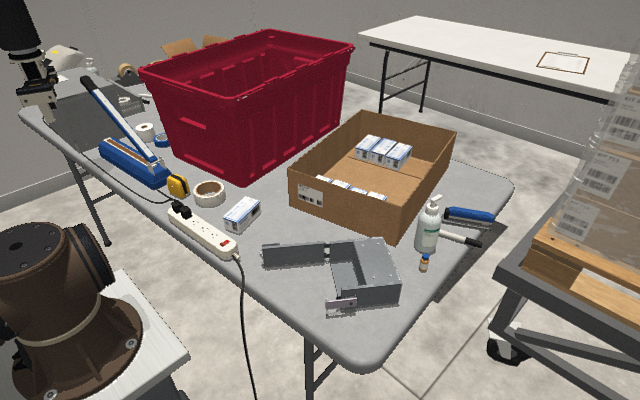

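View pics/side0.png

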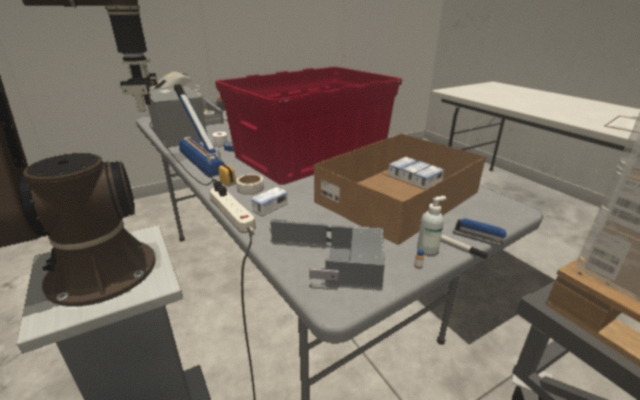

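View pics/wrist0.png

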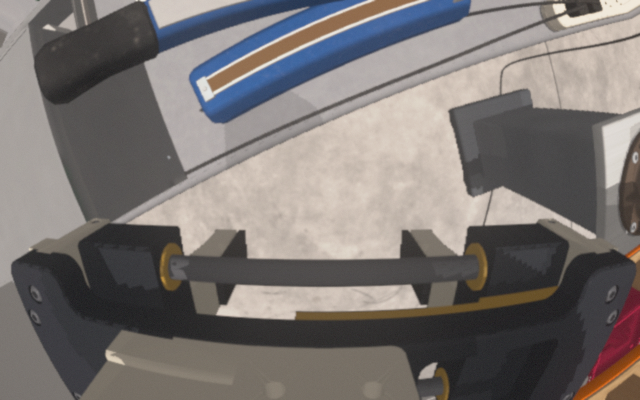

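Run:
```python
import cv2
a=cv2.imread('pics/scene0.png')[170:330,160:460]; cv2.imwrite('pics/c1.png',cv2.resize(a,None,fx=2.66,fy=2.66,interpolation=cv2.INTER_CUBIC))
a=cv2.imread('pics/side0.png')[160:310,180:480]; cv2.imwrite('pics/c2.png',cv2.resize(a,None,fx=2.66,fy=2.66,interpolation=cv2.INTER_CUBIC))
```

```text
(no output)
```

View pics/c1.png

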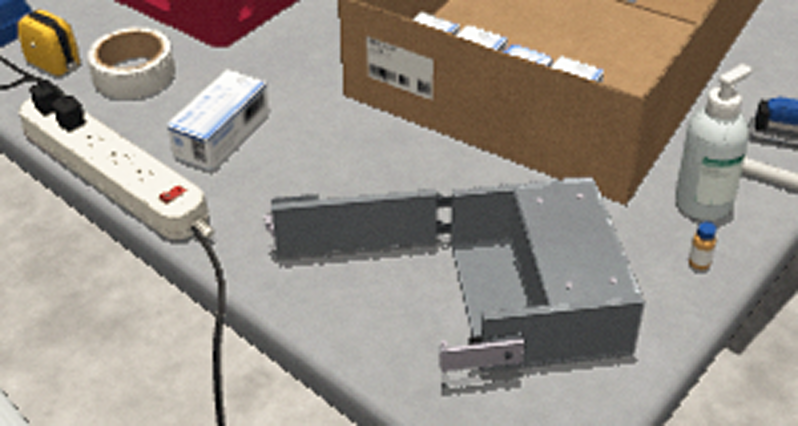

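View pics/c2.png

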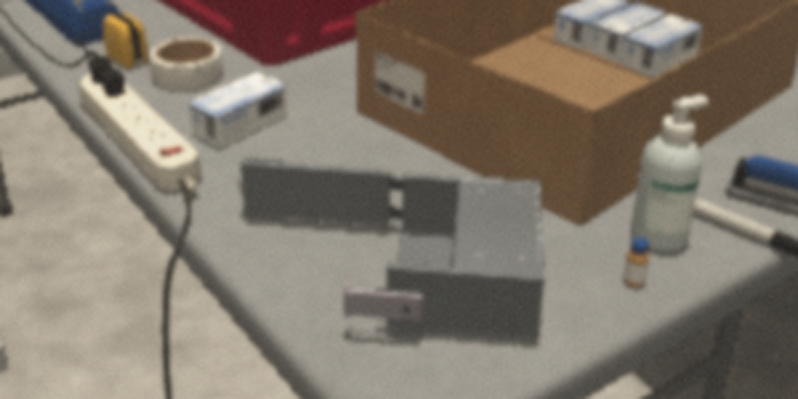

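Run:
```python
from h import *
f=load('scene0.png'); g=load('side0.png')
def S(u,v,z): return np.round(onplane(f,u/2.66+160,v/2.66+170,z)*1000,1)[:2]
def D(u,v,z): return np.round(onplane(g,u/2.66+180,v/2.66+160,z)*1000,1)[:2]
print('roof sc  BL,BR,FrontR(-65,-75),FL(-65,75),roofFL,roofFR')
for p in [(592,180),(642,300),(483,313),(453,192),(515,190),(547,307)]: print(S(*p,.067))
print('roof side BL,BR,FR,rFL')
for p in [(541,181),(543,267),(388,266),(458,181)]: print(D(*p,.067))
print('bottom BR', S(636,359,0), D(538,343,0))
print('door top free, hinge', S(273,205,.067),S(438,192,.067),D(243,163,.067),D(390,177,.067))
print('door bottom free,hinge', S(275,257,.005),S(437,246,.005))
print('carton top sc'); 
for p in [(169,124),(208,137),(268,84),(233,69)]: print(S(*p,.043))
for p in [(178,154),(213,170),(267,113)]: print('b',S(*p,.0))
print('carton top side')
for p in [(192,101),(218,113),(285,87),(256,74)]: print(D(*p,.043))
for p in [(196,136),(221,147),(284,112)]: print('b',D(*p,.0))
print('bottle',S(708,212,0),'vial',S(701,268,0))
```

```text
roof sc  BL,BR,FrontR(-65,-75),FL(-65,75),roofFL,roofFR
[ 626.1 -268. ]
[ 541.6 -382.4]
[ 442.2 -302.9]
[ 525.9 -190.8]
[ 567.  -227.9]
[ 482.6 -334.2]
roof side BL,BR,FR,rFL
[ 633.5 -263.6]
[ 552.  -369.5]
[ 441.1 -304.3]
[ 565.  -224.4]
bottom BR [ 540.1 -388.3] [ 542.3 -383.8]
door top free, hinge [401.4 -90.8] [ 516.4 -181.4] [400.7 -92.7] [ 512.5 -186.2]
door bottom free,hinge [396.6 -91.2] [ 511.7 -185.7]
carton top sc
[414.6  96.2]
[430.5  51.8]
[526.9  78.4]
[516.9 126.2]
b [418.7  97.2]
b [429.8  51.3]
b [526.4  85.7]
carton top side
[417.2 100. ]
[432.4  58.1]
[525.   79.4]
[509.2 128.4]
b [415.8  94. ]
b [431.6  56. ]
b [529.6  96.7]
bottle [ 732.3 -333.9] vial [ 665.4 -369.5]
```

Run:
```python
from h import *
f=load('scene0.png')
def S(u,v,z): return np.round(onplane(f,u/2.66+160,v/2.66+170,z)*1000,1)[:2]
print('box bottom corners', S(345,95,0),S(625,203,0),'strip',S(192,240,0),S(212,222,0),S(20,130,0),'tape',S(97,92,0),S(172,88,0),S(132,98,0))
o,d=ray(f,345/2.66+160,95/2.66+170)
# box height: left corner top
for z in (.08,.1,.12,.14,.16): print(z,proj(f,[*(S(345,95,0)/1000),z])*2.66-np.array([160,170])*2.66)
s=get_state(); M=R.from_euler('xyz',s['ee_rot']).as_matrix(); print(np.round(M,3)); print(s['eef_pos'])
```

```text
box bottom corners [607.6  49.8] [ 686.  -270.6] strip [357.4 -15.3] [384.9  -9. ] [321.2 249. ] tape [415.  249.5] [478.7 196.4] [436.8 212.4]
0.08 [341.73925917  35.22557435]
0.1 [340.87131978  19.42858282]
0.12 [339.98341166   3.26814909]
0.14 [339.07483767 -13.26841542]
0.16 [338.14486781 -30.19439686]
[[-0.     0.946 -0.324]
 [-0.001 -0.324 -0.946]
 [-1.     0.     0.001]]
[0.21852131 0.63828193 0.2258485 ]
```

```bash
cat >> h.py <<'E'
def plan(target, phi):
    """world target TCP, tool-z heading deg -> row in tool axes"""
    s=get_state(); M=R.from_euler('xyz',s['ee_rot']).as_matrix()
    x=np.array([0,0,-1.]); z=np.array([np.cos(np.radians(phi)),np.sin(np.radians(phi)),0]); T=np.c_[x,np.cross(z,x),z]
    sh=M.T@(np.array(target)-s['eef_pos']); rv=R.from_matrix(M.T@T).as_rotvec()
    print('shift',np.round(sh,4),'rv',np.round(rv,3),'q',np.round(s['q'],3),'pos',np.round(s['eef_pos'],4),'F',np.round(s['force'],2),'w',round(s['width'],4))
E
python3 - <<'E'
from h import *
f=load('scene0.png')
for p in [(243,182),(170,140)]: print('red',onplane(f,*p,0))
for p in [(356,46),(240,97),(140,70)]:
  for z in (.25,.3,.35): print('redtop',p,z,onplane(f,*p,z))
plan([.30,.45,.32],-90); plan([.438,.080,.20],-74.5)
E
```

```text
red [0.58432944 0.24858815 0.        ]
red [ 5.57337512e-01  6.76357205e-01 -1.11022302e-16]
redtop (356, 46) 0.25 [1.28659698 0.3961114  0.25      ]
redtop (356, 46) 0.3 [1.14575011 0.2794344  0.3       ]
redtop (356, 46) 0.35 [1.00490324 0.1627574  0.35      ]
redtop (240, 97) 0.25 [0.6470387  0.29971145 0.25      ]
redtop (240, 97) 0.3 [0.57774472 0.19381954 0.3       ]
redtop (240, 97) 0.35 [0.50845074 0.08792763 0.35      ]
redtop (140, 70) 0.25 [0.54551873 0.74924907 0.25      ]
redtop (140, 70) 0.3 [0.48758266 0.59306352 0.3       ]
redtop (140, 70) 0.35 [0.42964659 0.43687797 0.35      ]
shift [-0.0939  0.1381  0.1519] rv [-0.33   0.001  0.   ] q [ 1.529  0.359  0.011 -0.    -1.224 -0.288] pos [0.2185 0.6383 0.2258] F [ 0.32  0.12 -0.12] w 0.0879
shift [0.0265 0.3885 0.457 ] rv [-0.6    0.001  0.   ] q [ 1.529  0.359  0.011 -0.    -1.224 -0.288] pos [0.2185 0.6383 0.2258] F [ 0.32  0.12 -0.12] w 0.0879
```

```bash
python3 -m crank '[[-0.04,0,0,0,0,0,1],[-0.075,0.02,0.03,0,0,0,1],[-0.075,0.05,0.07,-0.06,0,0,1],[-0.075,0.09,0.11,-0.15,0,0,1],[-0.075,0.13,0.15,-0.24,0,0,1],[-0.075,0.165,0.19,-0.33,0,0,1],[-0.075,0.20,0.235,-0.42,0,0,1],[-0.075,0.235,0.28,-0.5,0,0,1],[-0.075,0.27,0.32,-0.55,0,0,1],[-0.075,0.30,0.36,-0.6,0,0,1]]'; python3 -c "
from h import *
plan([.438,.080,.20],-74.5)"
```

```text
t: 1.4
eef_pos: [0.3861, 0.199, 0.3016]
ee_rot: [2.253, 1.57, 0.954]
force: [1.1, -0.3, -0.0]
width: 0.0876
shift [0.1016 0.018  0.1286] rv [ 0.001 -0.    -0.   ] q [ 0.933 -0.098 -0.355 -0.    -1.313  0.909] pos [0.3861 0.199  0.3016] F [ 1.15 -0.35 -0.03] w 0.0876
```

```bash
python3 -m crank '[[0.03,0.006,0.04,0,0,0,1],[0.06,0.012,0.08,0,0,0,1],[0.09,0.018,0.12,0,0,0,1],[0.10,0.018,0.128,0,0,0,1],[0.10,0.018,0.128,0,0,0,1]]'; python3 -c "
from h import *
snap('wrist','w1.png')
plan([.438,.080,.10],-74.5)"
```

```text
t: 2.02
eef_pos: [0.4372, 0.0818, 0.2012]
ee_rot: [-1.206, 1.57, -2.508]
force: [-0.1, 0.2, 0.1]
width: 0.0877
shift [ 0.102  -0.0003  0.0026] rv [-0.001  0.    -0.   ] q [ 0.632 -0.01  -0.506  0.    -1.075  1.208] pos [0.4376 0.0826 0.202 ] F [0.2  0.06 0.44] w 0.0878
```

View pics/w1.png

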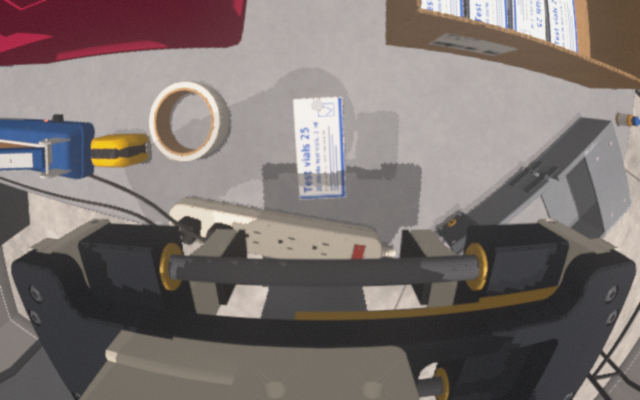

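```bash
python3 -c "
from h import *
f=load('w1.png')
P=lambda u,v,z: np.round(onplane(f,u,v,z,True)*1000,1)[:2]
c=[P(*p,.043) for p in [(294,98),(342,97),(345,196),(300,199)]]; print(c, np.mean(c,0))
for a,b in ((3,0),(2,1)): d=c[b]-c[a]; print(np.degrees(np.arctan2(d[1],d[0])),np.hypot(*d))
print('strip top edge near carton', P(380,237,.035),P(260,213,.035),P(180,200,.035))
print('pad proj',proj(f,[.4376,.0826,.2],True))
print('tape',P(150,118,.036),P(228,110,.036),'door', P(585,118,.067))
"; python3 -c "
import cv2;a=cv2.imread('pics/w1.png')[60:280,420:640];cv2.imwrite('pics/w1c.png',cv2.resize(a,None,fx=2.7,fy=2.7,interpolation=cv2.INTER_CUBIC))"
```

```text
[array([513.9, 132.8]), array([527.6,  86.3]), array([428.7,  54.7]), array([412.8, 100.1])] [470.75   93.475]
17.923392956334983 106.256764490549
17.719443235165063 103.82567119937153
strip top edge near carton [390.5   0.4] [382.5 139.7] [371.1 237.9]
pad proj [321.11710512 242.9859525 ]
tape [457.9 293.9] [485.6 199.6] door [ 611.3 -206.3]
```

View pics/w1c.png

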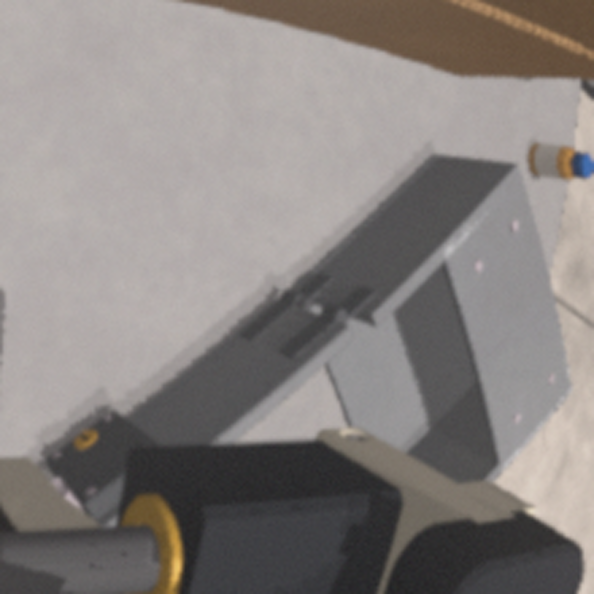

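```bash
python3 -c "
from h import *
plan([.4394,.0824,.013],-73)"
```

```text
shift [0.189  0.0017 0.0007] rv [-0.027  0.    -0.   ] q [ 0.632 -0.01  -0.506  0.    -1.075  1.208] pos [0.4376 0.0826 0.202 ] F [0.2  0.06 0.44] w 0.0878
```

```bash
python3 -m crank '[[0.05,0.002,0.001,-0.027,0,0,1],[0.095,0.002,0.001,-0.027,0,0,1],[0.13,0.002,0.001,-0.027,0,0,1],[0.155,0.002,0.001,-0.027,0,0,1],[0.172,0.002,0.001,-0.027,0,0,1],[0.182,0.002,0.001,-0.027,0,0,1],[0.188,0.002,0.001,-0.027,0,0,1],[0.188,0.002,0.001,-0.027,0,0,1]]' 20; python3 -c "
from h import *
snap('wrist','w2.png');plan([.4394,.0824,.013],-73)"
```

```text
t: 3.08
eef_pos: [0.4398, 0.0823, 0.0138]
ee_rot: [1.755, 1.57, 0.482]
force: [-0.6, -0.4, 0.6]
width: 0.0875
shift [ 0.001  -0.0005 -0.0003] rv [ 0.001 -0.    -0.001] q [ 0.628  0.255 -0.74   0.    -0.575  1.24 ] pos [0.4399 0.0823 0.014 ] F [ 0.37  0.9  -0.35] w 0.0879
```

View pics/w2.png

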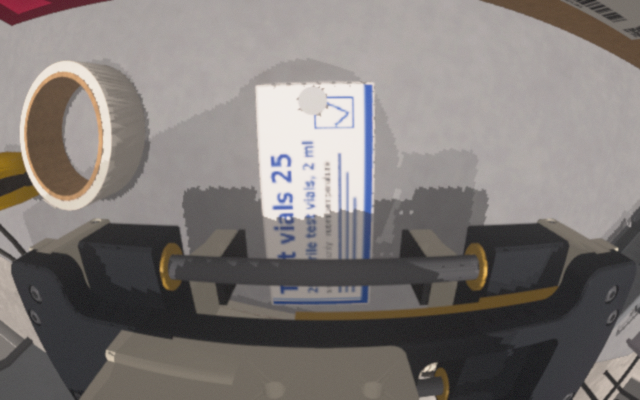

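Carton sits between the pads (edges at columns ~260–375, near edge at row ~302), well centred. Close and lift.

```bash
python3 -m crank '[[0,0,0,0,0,0,0.5],[0,0,0,0,0,0,0.4],[0,0,0,0,0,0,0.3],[0,0,0,0,0,0,0.3],[0,0,0,0,0,0,0.3],[0,0,0,0,0,0,0.3],[-0.02,0,0,0,0,0,0.3],[-0.05,0,0,0,0,0,0.3],[-0.09,0,0,0,0,0,0.3],[-0.1,0,0,0,0,0,0.3]]' 20; python3 -c "
from h import *
snap('wrist','w3.png');plan([.4394,.0824,.115],-73)
f=load('w3.png');"
```

```text
t: 4.38
eef_pos: [0.4407, 0.0825, 0.1158]
ee_rot: [1.826, 1.567, 0.553]
force: [0.4, -0.2, 0.0]
width: 0.0501
shift [ 0.0008 -0.0012 -0.0003] rv [ 0.001 -0.001 -0.004] q [ 0.627  0.089 -0.626  0.    -0.851  1.241] pos [0.4406 0.0825 0.1158] F [0.53 0.07 0.48] w 0.0501
```

View pics/w3.png

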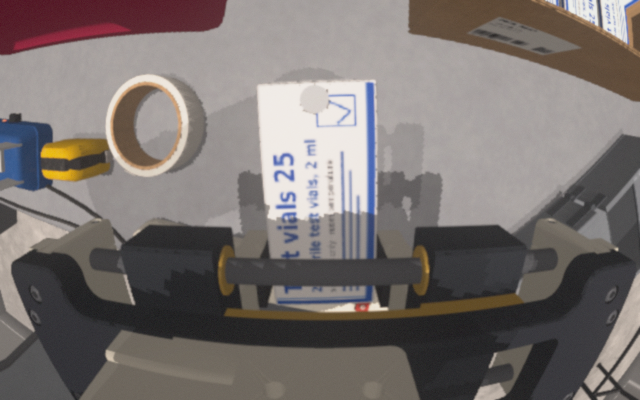

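```bash
python3 -c "
from h import *
f=load('w3.png')
P=lambda u,v,z: np.round(onplane(f,u,v,z,True)*1000,1)[:2]
print([P(*p,.146) for p in [(259,84),(374,82),(374,302),(277,302)]])
f=load('w1.png')
P=lambda u,v,z: np.round(onplane(f,u/2.7+420,v/2.7+60,z,True)*1000,1)[:2]
print('roof BL BR FR FL',[P(*p,.067) for p in [(520,163),(570,380),(497,485),(445,265)]])
plan([.400,-.183,.135],-127.5)"
```

```text
[array([514.2, 132.4]), array([528.8,  87. ]), array([430.5,  52.1]), array([416.3,  98.8])]
roof BL BR FR FL [array([ 633. , -266.1]), array([ 547.1, -377.6]), array([ 475. , -340.5]), array([ 564.6, -226.5])]
shift [-0.0199 -0.1165  0.2419] rv [ 0.952 -0.003 -0.003] q [ 0.627  0.089 -0.626  0.    -0.851  1.241] pos [0.4406 0.0825 0.1158] F [0.53 0.07 0.48] w 0.0501
```

```bash
python3 -m crank '[[-0.02,0,0.02,0.05,0,0,0.3],[-0.025,-0.01,0.05,0.15,0,0,0.3],[-0.025,-0.03,0.08,0.27,0,0,0.3],[-0.025,-0.045,0.11,0.39,0,0,0.3],[-0.025,-0.06,0.14,0.51,0,0,0.3],[-0.025,-0.075,0.17,0.63,0,0,0.3],[-0.025,-0.09,0.2,0.75,0,0,0.3],[-0.025,-0.105,0.225,0.87,0,0,0.3],[-0.025,-0.1165,0.242,0.95,0,0,0.3],[-0.025,-0.1165,0.242,0.95,0,0,0.3]]'; python3 -c "
from h import *
snap('wrist','w4.png');snap('scene','s4.png');plan([.400,-.183,.135],-127.5)"
```

```text
t: 5.68
eef_pos: [0.3978, -0.1844, 0.1373]
ee_rot: [-1.04, 1.568, 3.017]
force: [0.3, 0.0, -0.6]
width: 0.0503
shift [ 0.0027  0.0008 -0.0013] rv [0.002 0.001 0.001] q [ 0.021  0.048 -0.611 -0.    -0.913  0.898] pos [ 0.3985 -0.1835  0.1377] F [ 1.25  0.09 -0.08] w 0.05
```

View pics/w4.png

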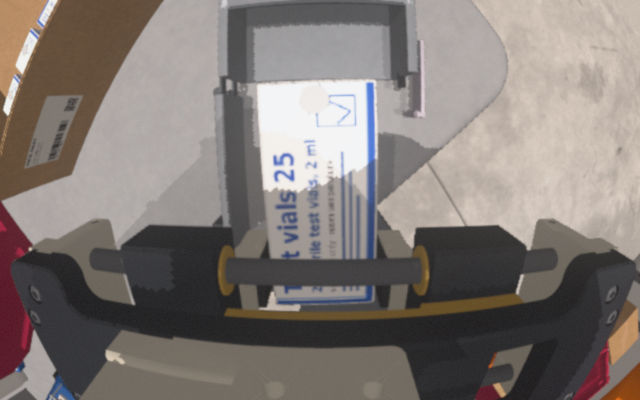

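View pics/s4.png

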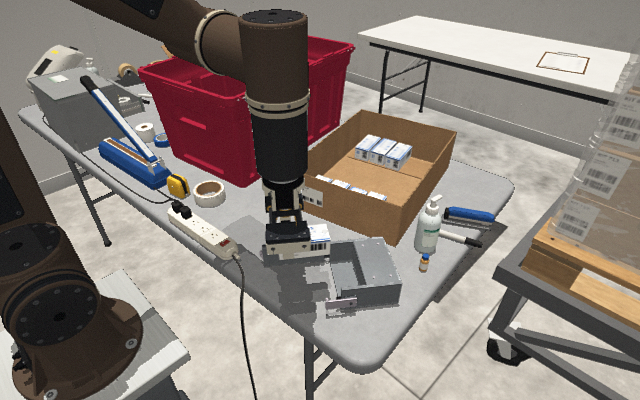

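```bash
python3 -c "
import cv2;a=cv2.imread('pics/w4.png')[0:150,200:440];cv2.imwrite('pics/w4c.png',cv2.resize(a,None,fx=3.3,fy=3.3,interpolation=cv2.INTER_CUBIC))"
```

```text
(no output)
```

View pics/w4c.png

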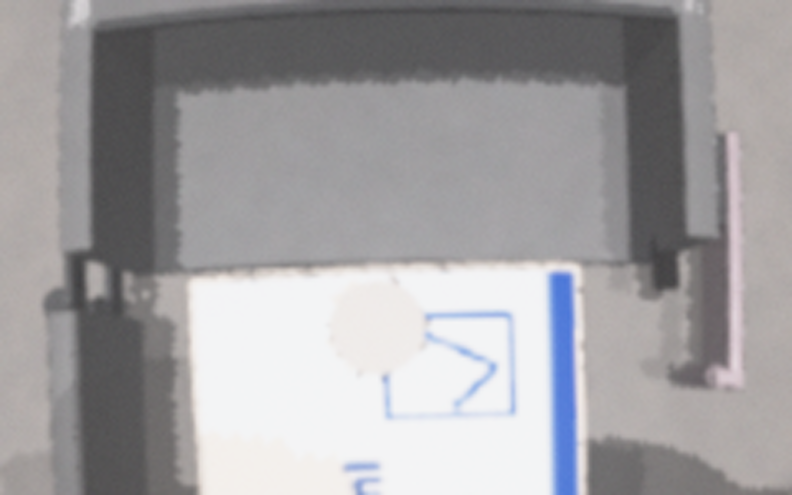

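```bash
python3 -c "
from h import *
f=load('w4.png')
P=lambda u,v,z: np.round(onplane(f,u/3.3+200,v/3.3,z,True)*1000,1)[:2]
th=np.radians(-37.5); X=np.array([np.cos(th),np.sin(th)]);Y=np.array([-X[1],X[0]])
c=np.array([536,-284])
for n,p,z in [('Lo',(63,250),.067),('Li',(90,250),.067),('Ri',(687,238),.067),('Ro',(716,238),.067),('roofL',(95,20),.067),('roofR',(680,12),.067),('floorFL',(130,270),.005),('floorFR',(640,262),.005),('liptop',(735,380),.062),('cartonL',(190,275),.165),('cartonR',(580,265),.165)]:
  q=P(*p,z); print(n,q,'lock',np.round([(q-c)@X,(q-c)@Y],1))
a=P(63,250,.067);b=P(716,238,.067);d=a-b;print(np.degrees(np.arctan2(d[1],d[0]))-90)
s=get_state();print((s['eef_pos'][:2]*1000-c)@X,(s['eef_pos'][:2]*1000-c)@Y)
"
```

```text
Lo [ 527.5 -185.8] lock [-66.5  72.7]
Li [ 523.  -190.7] lock [-67.1  66.1]
Ri [ 442.3 -299.1] lock [-65.1 -69. ]
Ro [ 438.5 -304.9] lock [-64.6 -75.9]
roofL [ 567.7 -225.2] lock [-10.6  65.9]
roofR [ 486.5 -332.4] lock [ -9.8 -68.5]
floorFL [ 528.5 -185.7] lock [-65.8  73.4]
floorFR [ 440.9 -302.1] lock [-64.4 -72.3]
liptop [ 408.4 -290.3] lock [-97.4 -82.7]
cartonL [ 482.7 -215.2] lock [-84.2  22.1]
cartonR [ 453.2 -255.3] lock [-83.2 -27.6]
-36.769703352809486
-170.20460399603382 -3.972783736765378
```

```bash
cat >> h.py <<'E'
LC=np.array([.535,-.285]); LY=np.radians(-37.2); LX=np.array([np.cos(LY),np.sin(LY)]); LYv=np.array([-LX[1],LX[0]])
def lw(x,y,z): return np.r_[LC+x*LX+y*LYv,z]
def tl():
    p=get_state()['eef_pos']; return np.round(np.r_[(p[:2]-LC)@LX,(p[:2]-LC)@LYv,p[2]],4)
E
python3 -c "
from h import *
plan(lw(-.17,0,.024),-127.2); plan(lw(-.033,0,.024),-127.2)"
```

```text
shift [ 0.1137  0.0002 -0.0018] rv [-0.003  0.001  0.001] q [ 0.021  0.048 -0.611 -0.    -0.913  0.898] pos [ 0.3985 -0.1835  0.1377] F [ 1.25  0.09 -0.08] w 0.05
shift [ 0.1135  0.1372 -0.0022] rv [-0.003  0.001  0.001] q [ 0.021  0.048 -0.611 -0.    -0.913  0.898] pos [ 0.3985 -0.1835  0.1377] F [ 1.25  0.09 -0.08] w 0.05
```

```bash
python3 -m crank '[[0.03,0,-0.002,0,0,0,0.3],[0.065,0,-0.002,0,0,0,0.3],[0.09,0,-0.002,0,0,0,0.3],[0.105,0,-0.002,0,0,0,0.3],[0.113,0,-0.002,0,0,0,0.3],[0.113,0,-0.002,0,0,0,0.3]]'; python3 -c "
from h import *
snap('wrist','w5.png');snap('scene','s5.png'); print(tl()); plan(lw(-.033,0,.023),-127.2)
import cv2; a=cv2.imread('pics/s5.png')[200:330,220:420]; cv2.imwrite('pics/s5c.png',cv2.resize(a,None,fx=3,fy=3))"
```

```text
t: 6.52
eef_pos: [0.4002, -0.1817, 0.0252]
ee_rot: [-0.88, 1.57, -3.102]
force: [-0.4, -0.8, -1.1]
width: 0.0502
[-0.1693  0.001   0.026 ]
shift [0.0031 0.1363 0.0006] rv [-0.003 -0.    -0.001] q [ 0.025  0.222 -0.745  0.    -0.603  0.894] pos [ 0.4007 -0.1818  0.026 ] F [-0.24 -0.12 -0.54] w 0.0502
```

View pics/w5.png

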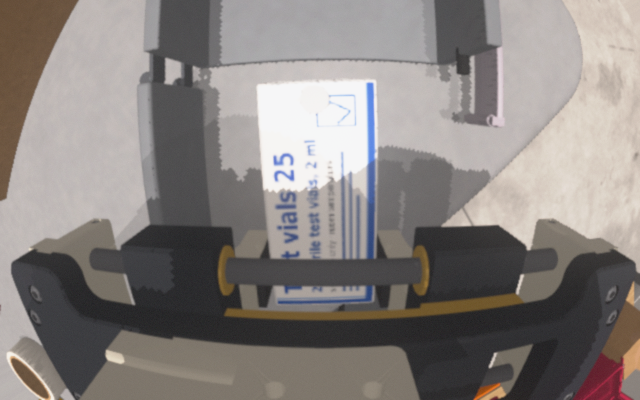

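View pics/s5c.png

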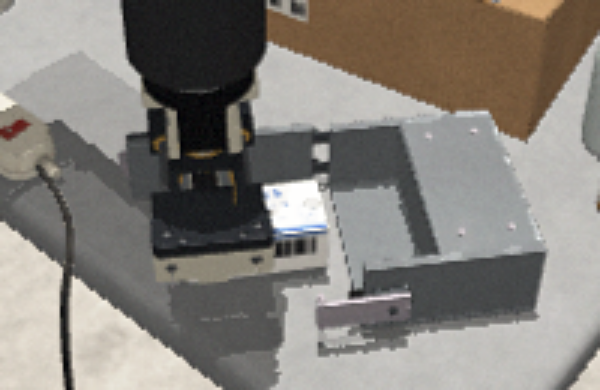

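```bash
python3 -m crank '[[0.001,0.015,0,0,0,0,0.3],[0.001,0.03,0,0,0,0,0.3],[0.001,0.045,0,0,0,0,0.3],[0.001,0.06,0,0,0,0,0.3],[0.001,0.075,0,0,0,0,0.3],[0.001,0.075,0,0,0,0,0.3]]'; python3 -c "
from h import *
snap('wrist','w6.png');print(tl()); plan(lw(-.033,0,.023),-127.2)"
```

```text
t: 7.38
eef_pos: [0.4609, -0.2284, 0.0244]
ee_rot: [1.542, 1.571, -0.682]
force: [-0.1, 0.4, 0.0]
width: 0.0501
[-0.0943  0.      0.0242]
shift [ 0.0012  0.0613 -0.0003] rv [-0.004  0.     0.001] q [-0.077  0.326 -0.586 -0.    -0.66   0.995] pos [ 0.4599 -0.228   0.0242] F [-0.58  0.18 -1.53] w 0.0506
```

View pics/w6.png

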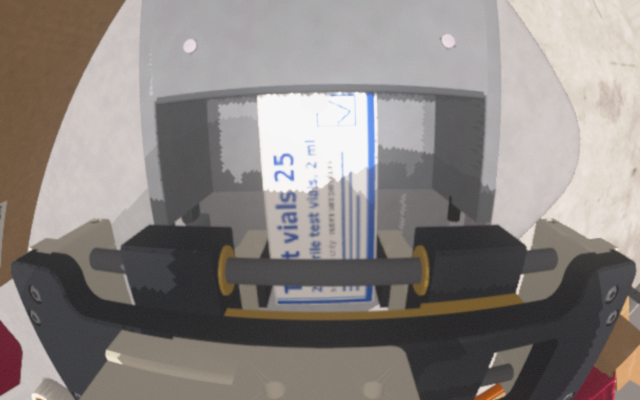

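Going in cleanly, the far end is just passing under the roof edge (row ~92), centred between the side walls. Continue, lower, release.

```bash
python3 -m crank '[[0.001,0.015,0,0,0,0,0.3],[0.001,0.03,0,0,0,0,0.3],[0.001,0.045,0,0,0,0,0.3],[0.001,0.055,0,0,0,0,0.3],[0.001,0.061,0,0,0,0,0.3],[0.003,0.061,0,0,0,0,0.3],[0.005,0.061,0,0,0,0,0.3],[0.005,0.061,0,0,0,0,0.3]]'; python3 -c "
from h import *
snap('wrist','w7.png');print(tl()); plan(lw(-.033,0,.0185),-127.2)"
```

```text
t: 8.43
eef_pos: [0.5079, -0.2644, 0.0194]
ee_rot: [-1.22, 1.57, 2.839]
force: [-0.3, -0.3, -0.6]
width: 0.0502
[-0.0339  0.      0.0196]
shift [0.0011 0.0009 0.    ] rv [-0.003  0.     0.   ] q [-0.139  0.409 -0.457 -0.    -0.705  1.057] pos [ 0.508  -0.2645  0.0196] F [ 0.56  0.42 -1.22] w 0.0503
```

View pics/w7.png

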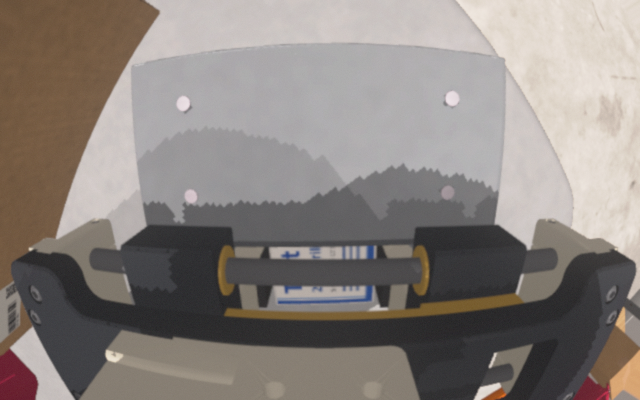

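```bash
python3 -m crank '[[0.001,0,0,0,0,0,0.3],[0.001,0,0,0,0,0,0.72],[0.001,0,0,0,0,0,0.72],[0.001,0,0,0,0,0,0.72],[0.001,0,0,0,0,0,0.72]]'; python3 -m crank '[[-0.02,0,0,0,0,0,0.72],[-0.05,0,0,0,0,0,0.72],[-0.09,0,0,0,0,0,0.72],[-0.14,0,0,0,0,0,0.72],[-0.18,-0.01,0,0,0,0,0.72],[-0.18,-0.04,0,0,0,0,0.72],[-0.18,-0.07,0,0,0,0,0.72]]'; python3 -c "
from h import *
snap('wrist','w8.png');snap('scene','s8.png');print(tl()); plan(lw(-.033,0,.0185),-127.2)
import cv2; a=cv2.imread('pics/s8.png')[200:330,220:420]; cv2.imwrite('pics/s8c.png',cv2.resize(a,None,fx=3,fy=3))"
```

```text
t: 9.1
eef_pos: [0.5083, -0.2647, 0.0186]
ee_rot: [1.387, 1.571, -0.837]
force: [-0.5, -0.5, 0.3]
width: 0.0631
t: 9.98
eef_pos: [0.4521, -0.2218, 0.199]
ee_rot: [2.313, 1.57, 0.089]
force: [-0.8, 0.2, 0.1]
width: 0.0632
[-1.059e-01 -1.000e-04  1.991e-01]
shift [ 1.806e-01  7.290e-02 -1.000e-04] rv [-0.003 -0.001 -0.   ] q [-6.400e-02  9.300e-02 -4.030e-01 -1.000e-03 -1.074e+00  9.830e-01] pos [ 0.4506 -0.221   0.1991] F [ 0.11 -0.03  0.27] w 0.0631
```

View pics/w8.png

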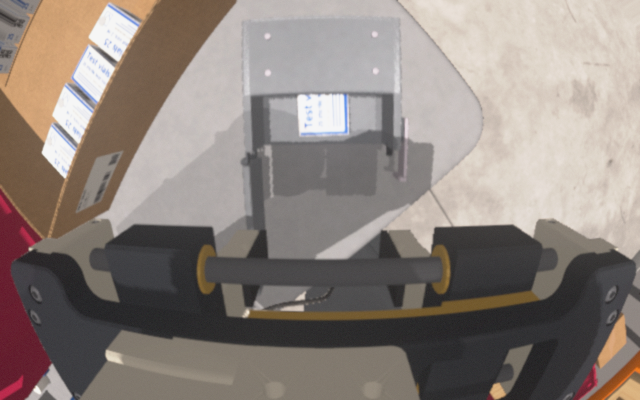

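View pics/s8c.png

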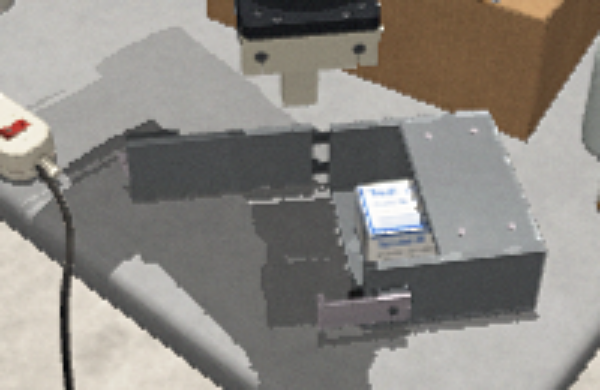

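```bash
cat >> h.py <<'E'
H=np.array([-.076,.075])
def door(th, gap, r=.127, z=.024, off=.037):
    u=np.array([-np.sin(th),-np.cos(th)]); n=np.array([-np.cos(th),np.sin(th)])
    p=H+r*u+(off+gap)*n
    return lw(p[0],p[1],z), np.degrees(LY-th)
def dth(r=.127,off=.037):
    """door frame of TCP: for current pos, angle if touching"""
    t=tl()[:2]-H; d=np.hypot(*t); a=np.arctan2(-t[0],-t[1]) # angle of TCP dir
    return a-np.arcsin(off/d), np.sqrt(d*d-off*off)
E
python3 -c "
from h import *
f=load('w8.png')
for p in [(303,136),(349,134)]:
  q=onplane(f,*p,.048,True)[:2]-LC; print('carton front',q@LX,q@LYv)
plan(*door(1.585,.035,z=.2)); print(door(1.585,.035))"
```

```text
carton front -0.05453810090388139 0.01997630019101421
carton front -0.05266921111915284 -0.02599149532376866
shift [-0.0008 -0.0966 -0.1485] rv [ 0.011 -0.001 -0.   ] q [-6.400e-02  9.300e-02 -4.030e-01 -1.000e-03 -1.074e+00  9.830e-01] pos [ 0.4506 -0.221   0.1991] F [ 0.11 -0.03  0.27] w 0.0631
(array([ 0.46409144, -0.04437151,  0.024     ]), np.float64(-128.01381052823547))
```

```bash
python3 -m crank '[[0,-0.02,-0.03,0,0,0,0],[0,-0.04,-0.06,0,0,0,0],[0,-0.06,-0.09,0,0,0,0],[0,-0.08,-0.12,0.01,0,0,0],[0,-0.097,-0.148,0.01,0,0,0],[0,-0.097,-0.148,0.01,0,0,0]]' 20; python3 -c "
from h import *
snap('wrist','w9.png');snap('side','d9.png'); plan(*door(1.585,.035,z=.024))"
```

```text
t: 10.82
eef_pos: [0.4662, -0.0441, 0.1987]
ee_rot: [2.502, 1.57, 0.271]
force: [-0.6, 0.2, 0.1]
width: 0.0085
shift [ 0.1745 -0.002   0.    ] rv [0.002 0.    0.   ] q [ 0.325  0.034 -0.469  0.    -1.068  0.584] pos [ 0.4657 -0.0456  0.1985] F [-1.02  0.41  0.37] w 0.0022
```

View pics/w9.png

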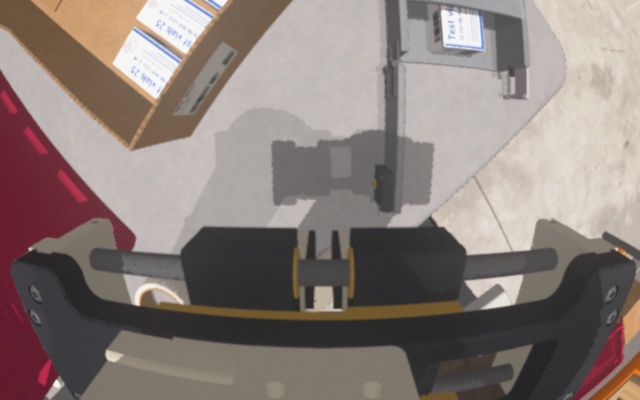

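View pics/d9.png

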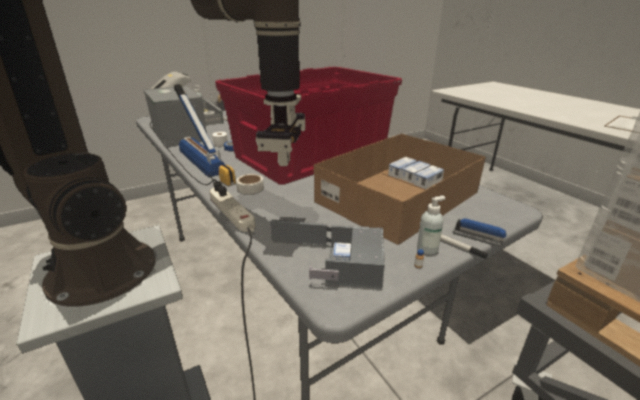

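```bash
python3 -c "
from h import *
f=load('w9.png')
for n,p,z in [('case outer top far',(374,166),.062),('case outer top near',(375,203),.062),('free inner top',(399,212),.067),('inner top hinge',(400,75),.067),('strike',(520,96),.062)]:
  q=onplane(f,*p,z,True)[:2]-LC; print(n,q@LX,q@LYv)"
python3 -m crank '[[0.04,-0.002,0,0,0,0,0],[0.08,-0.002,0,0,0,0,0],[0.12,-0.002,0,0,0,0,0],[0.15,-0.002,0,0,0,0,0],[0.168,-0.002,0,0,0,0,0],[0.174,-0.002,0,0,0,0,0],[0.174,-0.002,0,0,0,0,0]]'
python3 -c "
from h import *
snap('wrist','w10.png');print(tl(),dth()); plan(*door(1.585,.02,z=.024))"
```

```text
case outer top far -0.17929168658113065 0.10011608614237477
case outer top near -0.21700940173999847 0.09800183244683516
free inner top -0.22533565558104632 0.07371458557182516
inner top hinge -0.09047122608498628 0.07648491238820601
strike -0.09892158480481511 -0.0644669582295758
t: 11.8
eef_pos: [0.464, -0.045, 0.0246]
ee_rot: [-0.35, 1.57, -2.585]
force: [-0.5, -0.2, -0.9]
width: 0.0003
[-0.2015  0.1487  0.025 ] (np.float64(1.8447421592016893), np.float64(0.14075844557254816))
shift [ 0.001  -0.0005  0.0149] rv [ 0. -0. -0.] q [ 0.328  0.261 -0.689  0.    -0.621  0.58 ] pos [ 0.4644 -0.0447  0.025 ] F [-0.38  0.2   0.06] w 0.0002
```

View pics/w10.png

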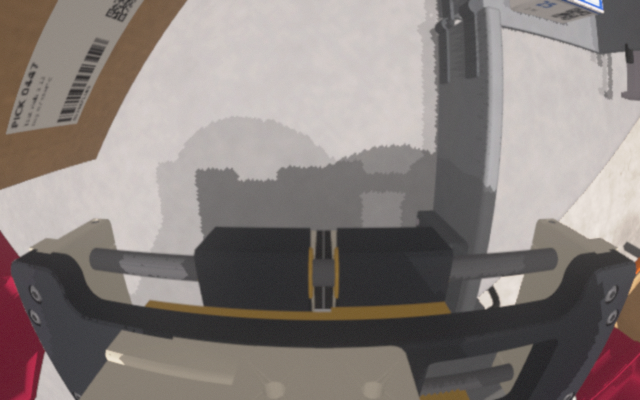

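```bash
cat >> h.py <<'E'
def arc(ths, gap=0, r=.127, z=.024):
    s=get_state(); M=R.from_euler('xyz',s['ee_rot']).as_matrix()
    print('pos',tl(),'dth',np.round(dth(),3),'F',np.round(s['force'],2),'q',np.round(s['q'],2))
    for th in ths:
        p,phi=door(th,gap,r,z); x=np.array([0,0,-1.]); zz=np.array([np.cos(np.radians(phi)),np.sin(np.radians(phi)),0]); T=np.c_[x,np.cross(zz,x),zz]
        sh=M.T@(p-s['eef_pos']); rv=R.from_matrix(M.T@T).as_rotvec(); print(round(th,3),np.round(sh,4).tolist(),np.round(rv,3).tolist())
E
python3 -c "
from h import *
arc([1.65,1.6,1.5,1.4,1.3,1.2,1.1])"
```

```text
pos [-0.2015  0.1487  0.025 ] dth [1.845 0.141] F [-0.38  0.2   0.06] q [ 0.33  0.26 -0.69  0.   -0.62  0.58]
1.65 [0.001, 0.0022, 0.0267] [0.065, -0.0, -0.0]
1.6 [0.001, 0.0001, 0.033] [0.015, -0.0, -0.0]
1.5 [0.001, -0.0031, 0.0458] [-0.085, -0.0, -0.0]
1.4 [0.001, -0.0051, 0.0589] [-0.185, -0.0, -0.0]
1.3 [0.001, -0.0057, 0.0721] [-0.285, -0.0, -0.0]
1.2 [0.001, -0.0051, 0.0853] [-0.385, -0.0, -0.001]
1.1 [0.001, -0.0031, 0.0984] [-0.485, -0.0, -0.001]
```

```bash
python3 -m crank '[[0.001,0,0.012,0,0,0,0],[0.001,0,0.022,0,0,0,0],[0.001,0,0.03,0,0,0,0],[0.001,-0.001,0.038,-0.03,0,0,0],[0.001,-0.003,0.046,-0.085,0,0,0],[0.001,-0.004,0.052,-0.135,0,0,0],[0.001,-0.005,0.059,-0.185,0,0,0],[0.001,-0.0055,0.066,-0.235,0,0,0],[0.001,-0.0055,0.072,-0.285,0,0,0],[0.001,-0.0055,0.072,-0.285,0,0,0]]'
python3 -c "
from h import *
snap('wrist','w11.png'); snap('scene','s11.png'); arc([1.2,1.1,1,.9,.8,.7,.6,.5])
import cv2; a=cv2.imread('pics/s11.png')[180:330,200:420]; cv2.imwrite('pics/s11c.png',cv2.resize(a,None,fx=3,fy=3))"
```

```text
t: 13.1
eef_pos: [0.4149, -0.0982, 0.0238]
ee_rot: [2.227, 1.57, 0.278]
force: [0.4, -0.3, 0.6]
width: 0.0002
pos [-0.2084  0.0767  0.0237] dth [1.3   0.127] F [-0.24  0.27 -0.54] q [ 0.23  0.21 -0.78  0.   -0.59  0.96]
1.2 [-0.0003, -0.0029, 0.0129] [-0.101, -0.0, -0.0]
1.1 [-0.0003, -0.0046, 0.026] [-0.201, -0.0, -0.0]
1 [-0.0003, -0.0051, 0.0392] [-0.301, -0.0, -0.0]
0.9 [-0.0003, -0.0042, 0.0524] [-0.401, -0.0, -0.0]
0.8 [-0.0003, -0.002, 0.0654] [-0.501, -0.0, -0.0]
0.7 [-0.0003, 0.0015, 0.0782] [-0.601, -0.0, -0.0]
0.6 [-0.0003, 0.0063, 0.0905] [-0.701, -0.0, -0.0]
0.5 [-0.0003, 0.0122, 0.1023] [-0.801, -0.0, -0.0]
```

View pics/w11.png

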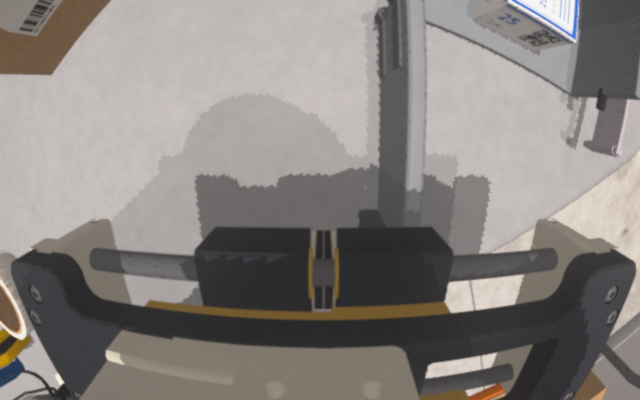

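View pics/s11c.png

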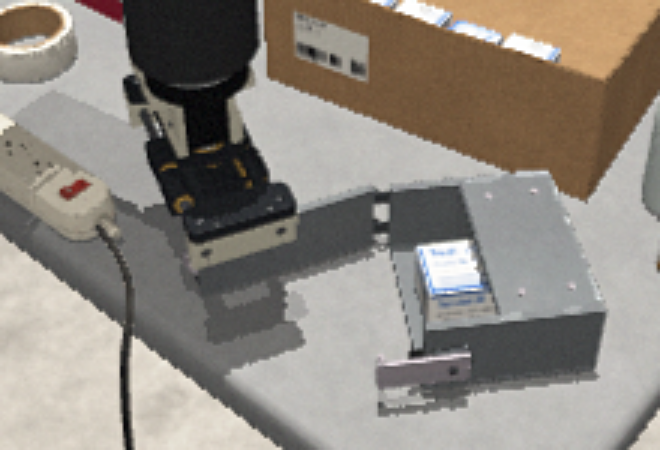

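```bash
python3 -m crank '[[0,-0.0015,0.006,-0.05,0,0,0],[0,-0.003,0.013,-0.1,0,0,0],[0,-0.0045,0.026,-0.2,0,0,0],[0,-0.005,0.039,-0.3,0,0,0],[0,-0.004,0.0525,-0.4,0,0,0],[0,-0.002,0.0655,-0.5,0,0,0],[0,0.0015,0.078,-0.6,0,0,0],[0,0.004,0.084,-0.65,0,0,0],[0,0.0063,0.0905,-0.7,0,0,0],[0,0.0063,0.0905,-0.7,0,0,0]]'
python3 -c "
from h import *
snap('wrist','w12.png'); snap('scene','s12.png'); arc([.55,.5,.45,.4,.35,.3,.25])
import cv2; a=cv2.imread('pics/s12.png')[180:330,200:420]; cv2.imwrite('pics/s12c.png',cv2.resize(a,None,fx=3,fy=3))"
```

```text
t: 14.45
eef_pos: [0.3879, -0.1844, 0.0236]
ee_rot: [1.047, 1.571, -0.203]
force: [-0.2, -0.5, 0.5]
width: 0.0008
pos [-0.1782 -0.0087  0.0236] dth [0.601 0.127] F [ 0.09  0.66 -0.24] q [ 0.02  0.21 -0.77  0.   -0.59  1.87]
0.55 [-0.0004, -0.0019, 0.0065] [-0.051, -0.0, 0.0]
0.5 [-0.0004, -0.0033, 0.013] [-0.101, -0.0, 0.0]
0.45 [-0.0004, -0.0043, 0.0195] [-0.151, -0.0, 0.0]
0.4 [-0.0004, -0.005, 0.0261] [-0.201, -0.0, 0.0]
0.35 [-0.0004, -0.0054, 0.0327] [-0.251, -0.0, 0.0]
0.3 [-0.0004, -0.0054, 0.0393] [-0.301, -0.0, 0.0]
0.25 [-0.0004, -0.0052, 0.0459] [-0.351, -0.0, 0.0]
```

View pics/w12.png

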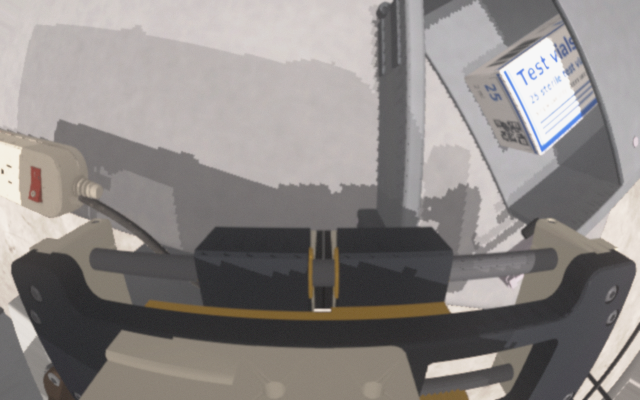

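View pics/s12c.png

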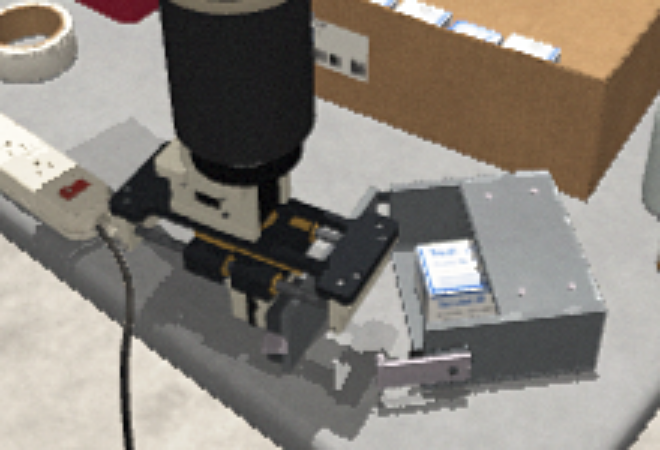

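```bash
python3 -m crank '[[0,-0.002,0.0065,-0.05,0,0,0],[0,-0.0033,0.013,-0.1,0,0,0],[0,-0.0043,0.0195,-0.15,0,0,0],[0,-0.005,0.026,-0.2,0,0,0],[0,-0.0054,0.0325,-0.25,0,0,0],[0,-0.0054,0.036,-0.275,0,0,0],[0,-0.0054,0.0393,-0.3,0,0,0],[0,-0.0053,0.0425,-0.325,0,0,0],[0,-0.0052,0.0459,-0.35,0,0,0],[0,-0.0052,0.0459,-0.35,0,0,0]]'
python3 -c "
from h import *
snap('wrist','w13.png'); snap('scene','s13.png'); arc([.23,.21,.19,.17,.15,.1,.05,0])
import cv2; a=cv2.imread('pics/s13.png')[180:330,200:420]; cv2.imwrite('pics/s13c.png',cv2.resize(a,None,fx=3,fy=3))"
```

```text
t: 15.8
eef_pos: [0.3974, -0.2297, 0.0235]
ee_rot: [-1.527, 1.571, -2.426]
force: [0.0, 0.8, 1.0]
width: 0.0002
pos [-0.1432 -0.039   0.0236] dth [0.249 0.127] F [-0.17  1.11  0.18] q [-0.09  0.25 -0.71  0.   -0.61  2.33]
0.23 [-0.0004, -0.0006, 0.0025] [-0.02, 0.0, 0.0]
0.21 [-0.0004, -0.0013, 0.005] [-0.04, 0.0, 0.0]
0.19 [-0.0004, -0.0019, 0.0076] [-0.06, 0.0, 0.0]
0.17 [-0.0004, -0.0024, 0.0102] [-0.08, 0.0, 0.0]
0.15 [-0.0004, -0.0029, 0.0128] [-0.1, 0.0, 0.0]
0.1 [-0.0004, -0.004, 0.0193] [-0.15, 0.0, 0.0]
0.05 [-0.0004, -0.0047, 0.0259] [-0.2, 0.0, 0.0]
0 [-0.0004, -0.0051, 0.0325] [-0.25, 0.0, 0.0]
```

View pics/w13.png

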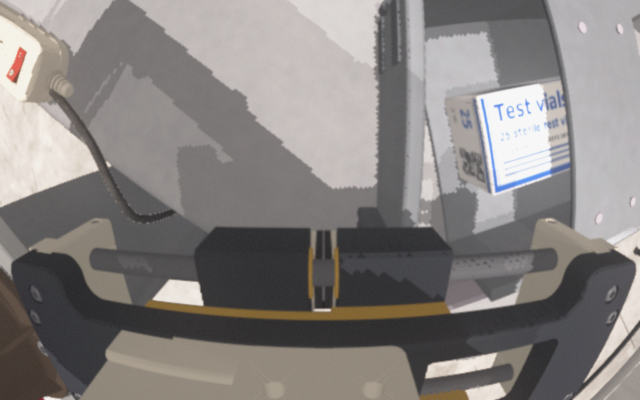

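View pics/s13c.png

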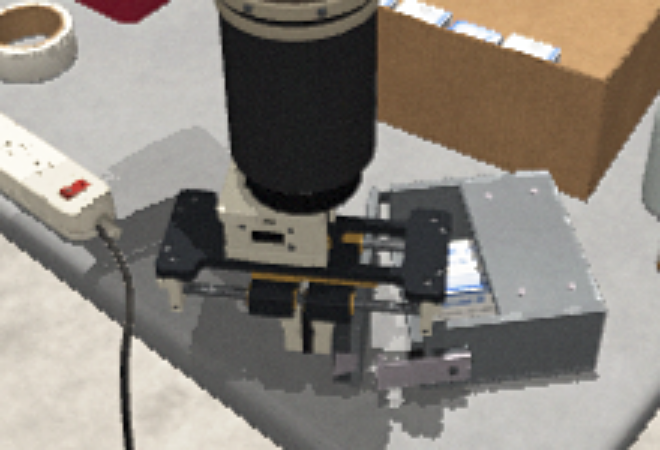

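```bash
cat >> h.py <<'E'
def st(ths=()):
    s=get_state(); M=R.from_euler('xyz',s['ee_rot']).as_matrix(); print('t',round(s['t'],2),'Ftool',np.round(M.T@s['force'],2),'mom',np.round(s['moment'],2)); arc(ths)
E
python3 -m crank '[[0,-0.0006,0.0025,-0.02,0,0,0],[0,-0.0013,0.005,-0.04,0,0,0],[0,-0.0019,0.0076,-0.06,0,0,0],[0,-0.0024,0.0102,-0.08,0,0,0],[0,-0.0029,0.0128,-0.1,0,0,0],[0,-0.0029,0.0128,-0.1,0,0,0]]'
python3 -c "
from h import *
f=load('w13.png')
for p in [(424,60),(422,130),(419,222)]:
  q=onplane(f,*p,.067,True)[:2]-LC; print('door inner top',q@LX,q@LYv)
snap('scene','s14.png')
st([.14,.13,.12,.11,.10,.09,.08,.06,.04,.02,0])"
```

```text
t: 16.65
eef_pos: [0.4032, -0.2415, 0.0235]
ee_rot: [-0.618, 1.571, -1.416]
force: [-1.3, 1.0, -0.8]
width: 0.0003
door inner top -0.08235474459988111 0.04233701075591612
door inner top -0.08946615351839496 0.01594807820790823
door inner top -0.09727612941434496 -0.0206265333424996
t 16.7 Ftool [ 0.43 -1.   -0.47] mom [-0.01  0.2  -0.02]
pos [-0.1314 -0.045   0.0235] dth [0.149 0.127] F [-1.04 -0.36 -0.43] q [-0.12  0.27 -0.68  0.   -0.62  2.46]
0.14 [-0.0005, -0.0005, 0.0011] [-0.01, 0.0, -0.0]
0.13 [-0.0005, -0.0008, 0.0024] [-0.02, 0.0, -0.0]
0.12 [-0.0005, -0.0012, 0.0036] [-0.03, 0.0, -0.0]
0.11 [-0.0005, -0.0015, 0.0049] [-0.04, 0.0, -0.0]
0.1 [-0.0005, -0.0018, 0.0062] [-0.05, 0.0, -0.0]
0.09 [-0.0005, -0.0021, 0.0075] [-0.06, 0.0, -0.0]
0.08 [-0.0005, -0.0024, 0.0088] [-0.07, 0.0, -0.0]
0.06 [-0.0005, -0.0029, 0.0114] [-0.09, 0.0, 0.0]
0.04 [-0.0005, -0.0034, 0.014] [-0.11, 0.0, 0.0]
0.02 [-0.0005, -0.0038, 0.0166] [-0.13, 0.0, 0.0]
0 [-0.0005, -0.0042, 0.0192] [-0.15, 0.0, 0.0]
```

```bash
python3 -m crank '[[0,-0.0005,0.001,-0.01,0,0,0],[0,-0.0008,0.0024,-0.02,0,0,0],[0,-0.0012,0.0036,-0.03,0,0,0],[0,-0.0012,0.0036,-0.03,0,0,0]]' >/dev/null
python3 -c "
from h import *
st([.11])"
python3 -m crank '[[0,-0.0003,0.0013,-0.01,0,0,0],[0,-0.0006,0.0026,-0.02,0,0,0],[0,-0.0006,0.0026,-0.02,0,0,0]]' >/dev/null
python3 -c "
from h import *
st([.09])"
```

```text
t 17.2 Ftool [ 0.38 -0.08 -0.96] mom [ 0.25 -0.    0.03]
pos [-0.128  -0.0466  0.0236] dth [0.121 0.127] F [-0.74  0.61 -0.38] q [-0.13  0.27 -0.68  0.   -0.62  2.5 ]
0.11 [-0.0004, -0.0004, 0.0013] [-0.009, 0.0, -0.0]
t 17.57 Ftool [-2.22  3.24 -4.01] mom [1.42 0.45 0.01]
pos [-0.126  -0.0475  0.0235] dth [0.104 0.127] F [-0.74  5.1   2.22] q [-0.13  0.28 -0.67 -0.   -0.63  2.52]
0.09 [-0.0005, -0.0004, 0.0018] [-0.009, -0.001, 0.0]
```

```bash
python3 -c "
from h import *
import cv2
snap('scene','s15.png');snap('side','d15.png');snap('wrist','w15.png')
st()
a=cv2.imread('pics/s15.png')[220:320,260:410]; cv2.imwrite('pics/s15c.png',cv2.resize(a,None,fx=5,fy=5,interpolation=cv2.INTER_CUBIC))
a=cv2.imread('pics/d15.png')[200:300,250:400]; cv2.imwrite('pics/d15c.png',cv2.resize(a,None,fx=5,fy=5,interpolation=cv2.INTER_CUBIC))"
```

```text
t 17.73 Ftool [-0.97  3.28 -4.35] mom [1.58 0.45 0.07]
pos [-0.126  -0.0475  0.0235] dth [0.104 0.127] F [-0.95  5.37  0.98] q [-0.13  0.28 -0.67 -0.   -0.63  2.52]
```

View pics/s15c.png

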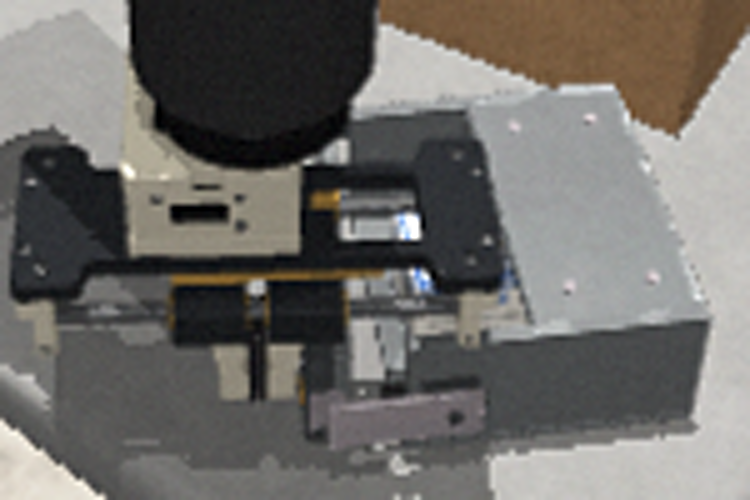

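View pics/d15c.png

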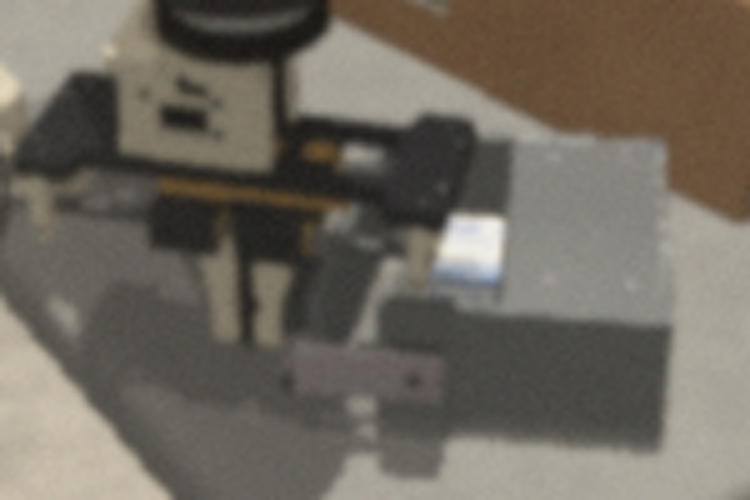

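View pics/w15.png

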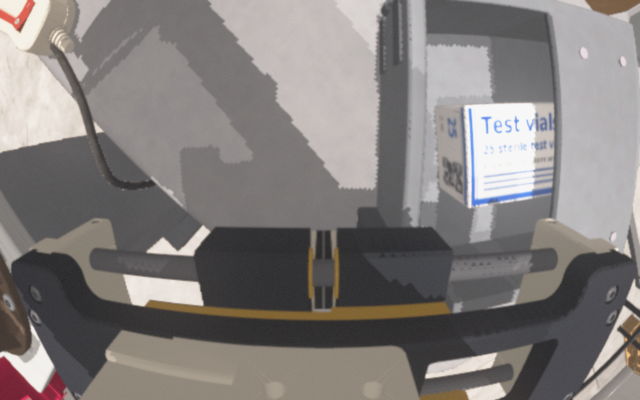

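```bash
python3 -m crank '[[0,0.0005,0,0,0,0,0]]' >/dev/null
python3 -c "
from h import *
st()"
python3 -m crank '[[0,0,0.0007,0,0,0,0]]' >/dev/null
python3 -c "
from h import *
st([.08,.06,.04])"
```

```text
t 17.85 Ftool [-2.17 -1.17 -2.48] mom [0.3  1.02 0.  ]
pos [-0.126  -0.0473  0.0235] dth [0.104 0.127] F [-2.61  0.83  2.17] q [-0.13  0.28 -0.67  0.   -0.63  2.52]
t 17.98 Ftool [-4.48  0.92 -6.29] mom [1.6  1.4  0.01]
pos [-0.1257 -0.0475  0.0234] dth [0.102 0.127] F [-3.97  4.96  4.49] q [-0.13  0.28 -0.67 -0.   -0.63  2.52]
0.08 [-0.0006, -0.0009, 0.0028] [-0.02, -0.001, 0.001]
0.06 [-0.0006, -0.0015, 0.0053] [-0.04, -0.001, 0.001]
0.04 [-0.0006, -0.0021, 0.0079] [-0.06, -0.001, 0.001]
```

```bash
python3 -m crank '[[0,0.001,-0.002,0,0,0,0],[0,0.001,-0.006,0,0,0,0],[0,0.001,-0.01,0,0,0,0],[-0.006,0.001,-0.01,0,0,0,0],[-0.014,0.001,-0.01,0,0,0,0],[-0.014,0.001,-0.01,0,0,0,0]]' >/dev/null
python3 -c "
from h import *
st([.17,.15,.13,.12,.11,.10]); snap('scene','s16.png'); snap('side','d16.png')
import cv2
a=cv2.imread('pics/s16.png')[220:320,260:410]; cv2.imwrite('pics/s16c.png',cv2.resize(a,None,fx=5,fy=5,interpolation=cv2.INTER_CUBIC))"
```

```text
t 18.73 Ftool [-0.65 -0.09 -0.72] mom [ 0.28  0.22 -0.02]
pos [-0.1343 -0.0449  0.0385] dth [0.171 0.128] F [-0.59  0.42  0.65] q [-0.12  0.24 -0.68  0.   -0.66  2.51]
0.17 [0.0145, 0.001, 0.0002] [0.071, 0.001, -0.001]
0.15 [0.0145, 0.0001, 0.0027] [0.051, 0.001, -0.001]
0.13 [0.0145, -0.0007, 0.0052] [0.031, 0.001, -0.001]
0.12 [0.0145, -0.0011, 0.0065] [0.021, 0.001, -0.001]
0.11 [0.0145, -0.0015, 0.0077] [0.011, 0.001, -0.001]
0.1 [0.0145, -0.0019, 0.009] [0.001, 0.001, -0.001]
```

View pics/s16c.png

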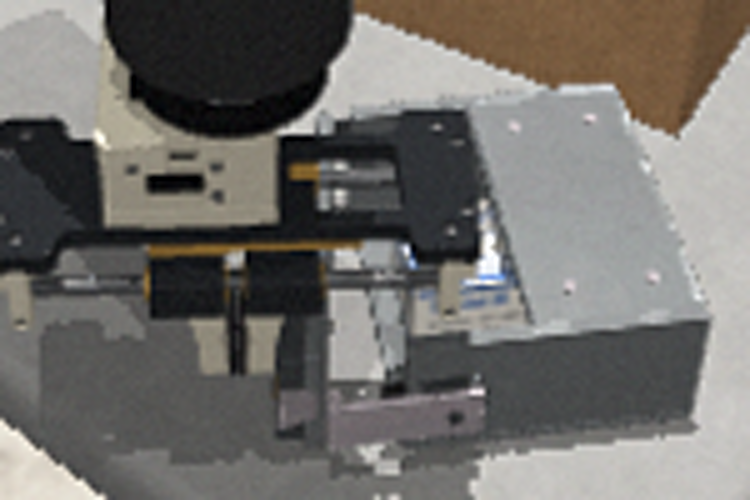

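```bash
python3 -m crank '[[0,0,0.0027,-0.02,0,0,0],[0,-0.0007,0.0052,-0.02,0,0,0],[0,-0.0007,0.0052,-0.02,0,0,0]]' >/dev/null
python3 -c "
from h import *
st([])"
python3 -m crank '[[0,-0.0004,0.0013,-0.01,0,0,0],[0,-0.0008,0.0025,-0.01,0,0,0],[0,-0.0008,0.0025,-0.01,0,0,0]]' >/dev/null
python3 -c "
from h import *
st([.1,.09,.08,.07,.06,.04])"
```

```text
t 19.2 Ftool [-1.17  0.2  -0.94] mom [0.   0.19 0.08]
pos [-0.1294 -0.0464  0.0374] dth [0.132 0.127] F [-0.56  0.78  1.17] q [-0.12  0.25 -0.66  0.   -0.66  2.54]
t 19.57 Ftool [-0.44  0.62 -0.64] mom [0.12 0.17 0.06]
pos [-0.1271 -0.0473  0.0375] dth [0.113 0.127] F [-0.07  0.89  0.44] q [-0.13  0.25 -0.66  0.   -0.66  2.55]
0.1 [0.0135, -0.0002, 0.0016] [0.031, 0.0, -0.0]
0.09 [0.0135, -0.0007, 0.0029] [0.021, 0.0, -0.0]
0.08 [0.0135, -0.001, 0.0041] [0.011, 0.0, -0.0]
0.07 [0.0135, -0.0014, 0.0054] [0.001, 0.0, -0.0]
0.06 [0.0135, -0.0018, 0.0067] [-0.009, 0.0, -0.0]
0.04 [0.0135, -0.0025, 0.0092] [-0.029, 0.0, -0.0]
```

Now step in ~0.6 mm increments reading force.

```bash
python3 -m crank '[[0,-0.0001,0.0008,0,0,0,0]]' >/dev/null
python3 -c "
from h import *
st([])"
python3 -m crank '[[0,-0.0001,0.0007,0,0,0,0]]' >/dev/null
python3 -c "
from h import *
st([])"
python3 -m crank '[[0,-0.0001,0.0006,0,0,0,0],[0,-0.0001,0.0006,0,0,0,0]]' >/dev/null
python3 -c "
from h import *
st([.09,.08])"
```

```text
t 19.7 Ftool [ 0.21  0.47 -1.39] mom [ 0.28  0.24 -0.03]
pos [-0.1265 -0.0475  0.0375] dth [0.108 0.127] F [-0.74  1.27 -0.21] q [-0.13  0.25 -0.66 -0.   -0.66  2.55]
t 19.82 Ftool [ 1.24  1.21 -2.03] mom [ 0.39  0.26 -0.01]
pos [-0.1257 -0.0476  0.0375] dth [0.102 0.127] F [-0.74  2.25 -1.24] q [-0.13  0.25 -0.66 -0.   -0.66  2.55]
t 20.07 Ftool [ 0.45 -0.03 -0.86] mom [ 0.27  0.2  -0.03]
pos [-0.1251 -0.0478  0.0375] dth [0.097 0.127] F [-0.67  0.54 -0.45] q [-0.13  0.25 -0.66 -0.   -0.66  2.55]
0.09 [0.0135, -0.0003, 0.0009] [0.021, -0.0, 0.0]
0.08 [0.0135, -0.0007, 0.0021] [0.011, -0.0, 0.0]
```

```bash
cat > m.sh <<'E'
python3 -c "
from h import *
st([])" | cut -c1-110
E
for i in 1; do python3 -m crank '[[0,-0.0002,0.0007,0,0,0,0],[0,-0.0003,0.0013,0,0,0,0]]' >/dev/null; bash m.sh; python3 -m crank '[[0,-0.0002,0.0007,0,0,0,0],[0,-0.0003,0.0013,0,0,0,0]]' >/dev/null; bash m.sh; done
```

```text
t 20.32 Ftool [-0.73  2.63 -3.62] mom [1.25 0.38 0.03]
pos [-0.124  -0.0481  0.0375] dth [0.088 0.127] F [-0.99  4.36  0.73] q [-0.13  0.25 -0.65 -0.   -0.66  2.56]
t 20.57 Ftool [-0.82  3.14 -5.77] mom [2.34 0.42 0.03]
pos [-0.1232 -0.0484  0.0374] dth [0.081 0.127] F [-2.27  6.16  0.83] q [-0.14  0.26 -0.65 -0.   -0.66  2.56]
```

```bash
python3 -m crank '[[0,0.0003,0,0,0,0,0]]' >/dev/null; bash m.sh; python3 -m crank '[[0,0,0.0005,0,0,0,0]]' >/dev/null; bash m.sh;  python3 -m crank '[[0,0,0.0005,0,0,0,0]]' >/dev/null; bash m.sh; python3 -c "
from h import *
import cv2
snap('scene','s17.png');snap('side','d17.png');snap('wrist','w17.png')
a=cv2.imread('pics/s17.png')[220:320,260:410]; cv2.imwrite('pics/s17c.png',cv2.resize(a,None,fx=5,fy=5,interpolation=cv2.INTER_CUBIC))"
```

```text
t 20.7 Ftool [-1.18  1.83 -4.65] mom [ 1.21  0.75 -0.02]
pos [-0.1231 -0.0483  0.0374] dth [0.081 0.127] F [-2.29  4.44  1.19] q [-0.14  0.26 -0.65 -0.   -0.66  2.56]
t 20.82 Ftool [-1.89  3.32 -5.62] mom [ 2.12  0.88 -0.01]
pos [-0.1229 -0.0484  0.0374] dth [0.079 0.127] F [-2.04  6.2   1.9 ] q [-0.14  0.26 -0.65 -0.   -0.67  2.56]
t 20.95 Ftool [-1.8   3.49 -7.13] mom [2.14 0.99 0.  ]
pos [-0.1225 -0.0484  0.0374] dth [0.076 0.127] F [-3.06  7.32  1.81] q [-0.14  0.26 -0.65 -0.   -0.67  2.56]
```

View pics/s17c.png

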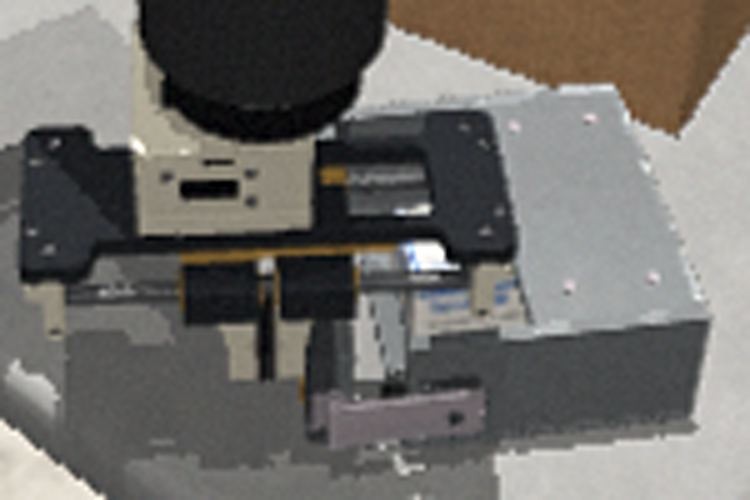

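View pics/w17.png

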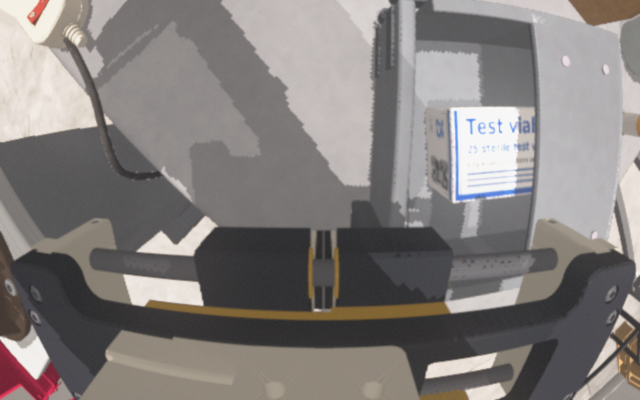

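```bash
python3 -m crank '[[0,0.0004,0.0002,0,0,0,0]]' >/dev/null; bash m.sh; python3 -m crank '[[0,0.0002,0.0005,-0.003,0,0,0]]' >/dev/null; bash m.sh;  python3 -m crank '[[0,0.0002,0.0005,-0.003,0,0,0]]' >/dev/null; bash m.sh
```

```text
t 21.23 Ftool [-2.98 -0.4  -5.83] mom [ 1.29  1.48 -0.02]
pos [-0.1225 -0.0484  0.0373] dth [0.076 0.127] F [-4.65  3.54  2.99] q [-0.14  0.26 -0.65 -0.   -0.67  2.56]
t 21.35 Ftool [-3.8  -0.   -7.96] mom [ 1.43  1.84 -0.  ]
pos [-0.1223 -0.0484  0.0373] dth [0.074 0.126] F [-6.    5.22  3.82] q [-0.14  0.26 -0.65 -0.   -0.67  2.56]
t 21.48 Ftool [-5.35 -0.83 -7.31] mom [ 1.18  2.18 -0.13]
pos [-0.122  -0.0485  0.0373] dth [0.072 0.126] F [-6.06  4.15  5.37] q [-0.14  0.26 -0.65 -0.   -0.67  2.57]
```

```bash
python3 -m crank '[[-0.0006,0,0,0,0,0,0]]' >/dev/null; bash m.sh; python3 -m crank '[[-0.0002,0.0001,0.0005,-0.003,0,0,0]]' >/dev/null; bash m.sh;  python3 -m crank '[[-0.0002,0.0001,0.0005,-0.003,0,0,0]]' >/dev/null; bash m.sh
```

```text
t 21.6 Ftool [ 1.28 -0.58 -4.48] mom [ 0.92  1.3  -0.05]
pos [-0.1221 -0.0485  0.0376] dth [0.073 0.127] F [-3.77  2.5  -1.26] q [-0.14  0.26 -0.65 -0.   -0.67  2.57]
t 21.73 Ftool [ 1.03 -1.05 -6.13] mom [ 1.42  1.86 -0.13]
pos [-0.122  -0.0486  0.0376] dth [0.072 0.127] F [-5.34  3.2  -1.01] q [-0.14  0.26 -0.65 -0.   -0.67  2.57]
t 21.85 Ftool [ 0.94 -1.31 -6.71] mom [ 1.47  2.03 -0.1 ]
pos [-0.1219 -0.0487  0.0376] dth [0.071 0.127] F [-5.96  3.37 -0.9 ] q [-0.14  0.26 -0.64 -0.   -0.67  2.57]
```

```bash
python3 -m crank '[[-0.0001,0,0.0005,-0.003,0,0,0]]' >/dev/null; bash m.sh; python3 -m crank '[[-0.0002,-0.0001,0.0005,-0.003,0,0,0]]' >/dev/null; bash m.sh;  python3 -m crank '[[-0.0001,-0.0001,0.0005,-0.003,0,0,0]]' >/dev/null; bash m.sh
```

```text
t 21.98 Ftool [ 1.19 -0.89 -8.42] mom [ 1.52  2.08 -0.08]
pos [-0.1216 -0.0488  0.0376] dth [0.069 0.127] F [-7.    4.78 -1.14] q [-0.14  0.26 -0.64 -0.   -0.67  2.58]
t 22.1 Ftool [ 2.91 -0.59 -7.79] mom [ 1.76  1.98 -0.08]
pos [-0.1212 -0.0489  0.0377] dth [0.065 0.127] F [-6.35  4.58 -2.87] q [-0.14  0.26 -0.64 -0.   -0.67  2.58]
t 22.23 Ftool [ 2.6   0.88 -8.69] mom [1.81 2.   0.01]
pos [-0.1209 -0.0491  0.0377] dth [0.063 0.127] F [-6.1   6.27 -2.55] q [-0.14  0.26 -0.64 -0.   -0.67  2.58]
```

```bash
python3 -m crank '[[0.0002,0,0.0004,-0.003,0,0,0]]' >/dev/null; bash m.sh; python3 -m crank '[[0,0,0.0004,-0.003,0,0,0]]' >/dev/null; bash m.sh
```

```text
t 22.35 Ftool [-0.54  0.67 -8.49] mom [ 1.63  2.32 -0.08]
pos [-0.1205 -0.0492  0.0376] dth [0.06  0.127] F [-6.09  5.95  0.59] q [-0.14  0.26 -0.64 -0.   -0.67  2.59]
t 22.48 Ftool [ 0.08 -1.39 -7.9 ] mom [ 1.61  2.41 -0.06]
pos [-0.1202 -0.0493  0.0376] dth [0.057 0.127] F [-6.97  3.97 -0.03] q [-0.14  0.26 -0.64 -0.   -0.67  2.59]
```

```bash
for i in 1; do python3 -m crank '[[0,-0.0001,0.0004,-0.003,0,0,0]]' >/dev/null; bash m.sh; python3 -m crank '[[0,-0.0001,0.0004,-0.003,0,0,0]]' >/dev/null; bash m.sh; python3 -m crank '[[0,-0.0001,0.0004,-0.003,0,0,0]]' >/dev/null; bash m.sh; done
```

```text
t 22.6 Ftool [  0.49  -0.52 -10.02] mom [ 1.72  2.41 -0.08]
pos [-0.1198 -0.0494  0.0376] dth [0.054 0.127] F [-8.06  5.97 -0.43] q [-0.14  0.26 -0.64 -0.   -0.67  2.59]
t 22.73 Ftool [-0.05 -0.19 -8.96] mom [ 1.79  2.43 -0.03]
pos [-0.1195 -0.0495  0.0376] dth [0.052 0.127] F [-7.05  5.53  0.1 ] q [-0.14  0.26 -0.64 -0.   -0.67  2.6 ]
t 22.85 Ftool [ 0.14 -0.03 -9.12] mom [ 1.85  2.45 -0.09]
pos [-0.1191 -0.0496  0.0376] dth [0.049 0.127] F [-7.09  5.74 -0.08] q [-0.14  0.26 -0.64 -0.   -0.68  2.6 ]
```

```bash
for i in 1; do python3 -m crank '[[0,-0.0001,0.0004,-0.003,0,0,0]]' >/dev/null; bash m.sh; python3 -m crank '[[0,-0.0001,0.0004,-0.003,0,0,0]]' >/dev/null; bash m.sh; done
```

```text
t 22.98 Ftool [-0.66 -0.01 -9.25] mom [ 1.91  2.49 -0.06]
pos [-0.1188 -0.0498  0.0376] dth [0.046 0.127] F [-7.19  5.81  0.72] q [-0.14  0.26 -0.64 -0.   -0.68  2.61]
t 23.1 Ftool [-0.73  0.41 -9.76] mom [ 2.03  2.57 -0.11]
pos [-0.1184 -0.0499  0.0376] dth [0.043 0.127] F [-7.34  6.43  0.79] q [-0.14  0.27 -0.64 -0.   -0.68  2.61]
```

```bash
for i in 1; do python3 -m crank '[[0,-0.0001,0.0004,-0.003,0,0,0]]' >/dev/null; bash m.sh; python3 -m crank '[[0,-0.0001,0.0004,-0.003,0,0,0]]' >/dev/null; bash m.sh; done
```

```text
t 23.23 Ftool [-0.84 -0.56 -9.95] mom [ 2.02  2.59 -0.01]
pos [-0.1181 -0.05    0.0376] dth [0.041 0.127] F [-8.12  5.78  0.91] q [-0.15  0.27 -0.64 -0.   -0.68  2.61]
t 23.35 Ftool [ 0.13 -0.5  -9.04] mom [ 1.9   2.57 -0.09]
pos [-0.1177 -0.0501  0.0376] dth [0.037 0.127] F [-7.39  5.24 -0.08] q [-0.15  0.27 -0.63 -0.   -0.68  2.62]
```

```bash
for i in 1; do python3 -m crank '[[0,-0.0001,0.0004,-0.003,0,0,0]]' >/dev/null; bash m.sh; python3 -m crank '[[0,-0.0001,0.0004,-0.003,0,0,0]]' >/dev/null; bash m.sh; done
```

```text
t 23.48 Ftool [-0.31 -1.19 -6.89] mom [ 1.09  2.28 -0.09]
pos [-0.1171 -0.0502  0.0376] dth [0.033 0.126] F [-6.14  3.33  0.35] q [-0.15  0.27 -0.63 -0.   -0.68  2.62]
t 23.6 Ftool [ 1.99 -1.69 -6.7 ] mom [ 0.76  2.15 -0.07]
pos [-0.1164 -0.0504  0.0377] dth [0.027 0.126] F [-6.32  2.81 -1.95] q [-0.15  0.27 -0.63 -0.   -0.68  2.62]
```

```bash
for i in 1; do python3 -m crank '[[0,-0.0001,0.0004,-0.003,0,0,0]]' >/dev/null; bash m.sh; python3 -m crank '[[0,-0.0001,0.0004,-0.003,0,0,0]]' >/dev/null; bash m.sh; done
```

```text
t 23.73 Ftool [ 1.03 -2.22 -5.11] mom [ 0.41  1.98 -0.06]
pos [-0.1156 -0.0504  0.0378] dth [0.021 0.126] F [-5.4   1.39 -1.  ] q [-0.15  0.27 -0.63 -0.   -0.68  2.63]
t 23.85 Ftool [ 1.03 -2.84 -4.26] mom [ 0.26  1.54 -0.04]
pos [-0.1148 -0.0504  0.0379] dth [0.014 0.126] F [-5.11  0.37 -1.01] q [-0.15  0.27 -0.63 -0.   -0.68  2.63]
```

```bash
python3 -m crank '[[0,-0.0002,0,-0.003,0,0,0]]' >/dev/null; bash m.sh; python3 -m crank '[[0,-0.0002,0.0003,-0.003,0,0,0]]' >/dev/null; bash m.sh
```

```text
t 23.98 Ftool [ 0.31 -0.2   0.  ] mom [-0.08 -0.05 -0.05]
pos [-0.1129 -0.0496  0.0386] dth [-0.001  0.125] F [-0.12 -0.16 -0.31] q [-0.15  0.27 -0.63  0.   -0.67  2.63
t 24.1 Ftool [ 0.72 -1.02 -2.85] mom [ 0.03  0.61 -0.  ]
pos [-0.112  -0.0494  0.0389] dth [-0.008  0.124] F [-2.89  0.92 -0.72] q [-0.15  0.27 -0.63  0.   -0.67  2.64
```

```bash
python3 -m crank '[[0,0.0002,-0.001,0,0,0,0],[0,0.0002,-0.004,0,0,0,0],[0,0,-0.01,0,0,0,0],[0,0,-0.02,0,0,0,0],[0,0,-0.03,0,0,0,0],[0,0,-0.03,0,0,0,0]]'; python3 -c "
from h import *
import cv2
st([]);snap('scene','s18.png');snap('side','d18.png');snap('wrist','w18.png')
a=cv2.imread('pics/s18.png')[220:320,260:410]; cv2.imwrite('pics/s18c.png',cv2.resize(a,None,fx=5,fy=5,interpolation=cv2.INTER_CUBIC))"
```

```text
t: 24.85
eef_pos: [0.3911, -0.2377, 0.0389]
ee_rot: [2.296, 1.571, 1.644]
force: [0.2, -0.2, 0.1]
width: 0.0002
t 24.85 Ftool [-0.07 -0.1   0.27] mom [-0.05 -0.15 -0.06]
pos [-0.1432 -0.0494  0.0389] dth [0.231 0.136] F [ 0.15 -0.24  0.07] q [-0.11  0.22 -0.69 -0.   -0.65  2.6 ]
```

View pics/s18c.png

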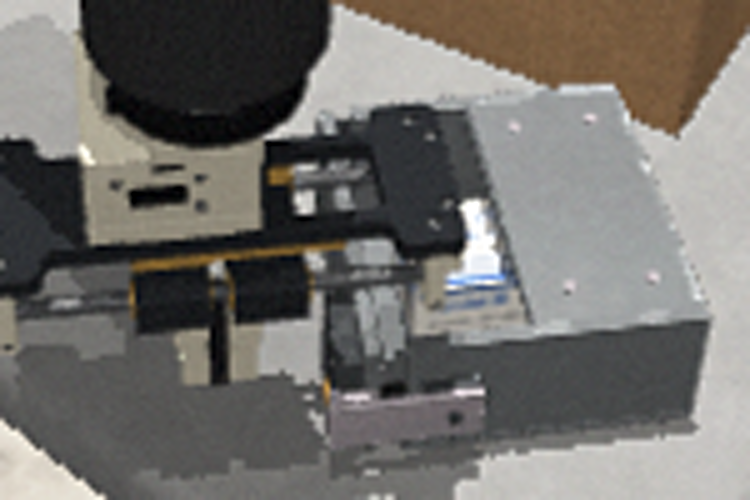

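View pics/w18.png

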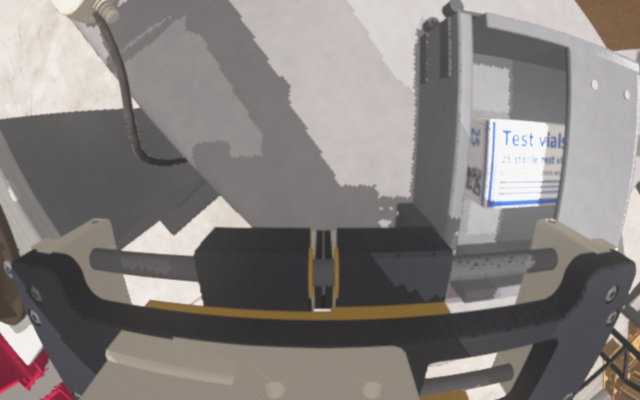

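```bash
python3 -m crank '[[-0.02,0,0,0,0,0,0],[-0.06,0,0,0,0,0,0],[-0.1,0,0,0,0,0,0],[-0.14,0,-0.01,0,0,0,0],[-0.17,0,-0.01,0,0,0,0],[-0.18,0,-0.01,0,0,0,0],[-0.18,0,-0.01,0,0,0,0],[-0.18,0,-0.01,0,0,0,0]]'; python3 -c "
from h import *
import cv2
st([]);snap('scene','s19.png');snap('side','d19.png');snap('wrist','w19.png')
f=load('w19.png')
a=cv2.imread('pics/s19.png')[220:320,260:410]; b=cv2.imread('pics/w19.png')[40:240,330:530]
cv2.imwrite('pics/s19c.png',cv2.resize(a,None,fx=5,fy=5,interpolation=cv2.INTER_CUBIC));cv2.imwrite('pics/w19c.png',cv2.resize(b,None,fx=3,fy=3,interpolation=cv2.INTER_CUBIC))"
```

```text
t: 26.0
eef_pos: [0.3833, -0.232, 0.2175]
ee_rot: [-2.765, 1.569, 2.866]
force: [-0.7, 0.2, -0.7]
width: 0.0002
t 26.0 Ftool [ 0.75 -0.25 -0.65] mom [-0.04 -0.06 -0.01]
pos [-0.1529 -0.0495  0.2175] dth [0.298 0.142] F [-0.67  0.19 -0.75] q [-0.1  -0.02 -0.47 -0.   -1.12  2.59]
```

View pics/s19c.png

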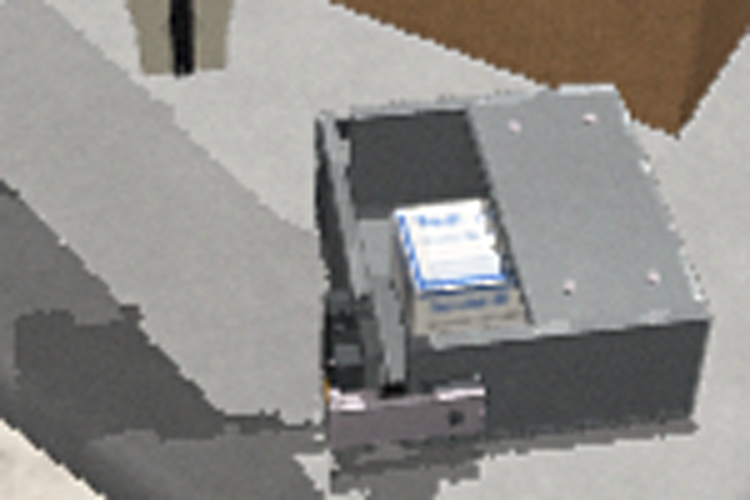

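View pics/w19.png

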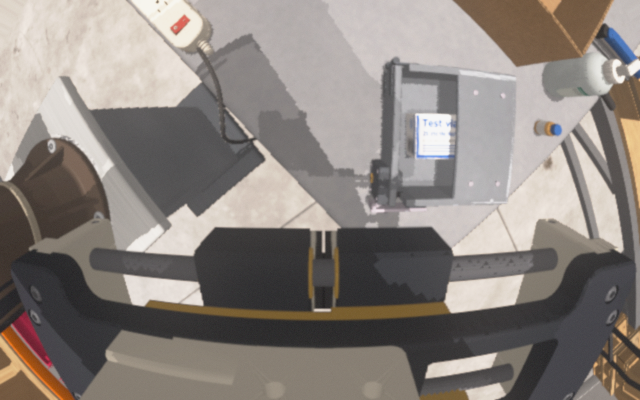

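View pics/w19c.png

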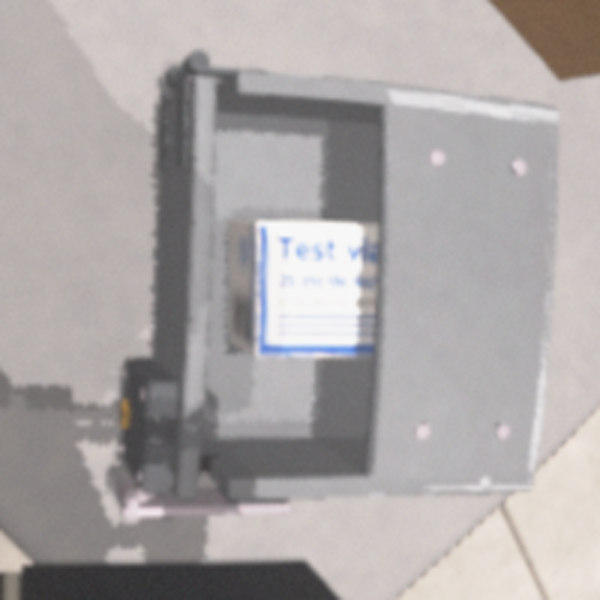

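```bash
python3 -c "
from h import *
import cv2
a=load('scene0.png')['pixels'].astype(int);b=load('s19.png')['pixels'].astype(int)
d=np.abs(a-b).sum(2)
for n,(x0,x1,y0,y1) in dict(bottle=(410,442,190,254),vial=(416,432,254,274),tape=(190,228,175,208)).items(): print(n,d[y0:y1,x0:x1].mean(), (d[y0:y1,x0:x1]>90).mean())
"
```

```text
bottle 27.19189453125 0.01513671875
vial 26.3125 0.003125
tape 25.066188197767143 0.0
```

```bash
python3 -c "
from h import *
f=load('w19.png')
L=[]
for n,p,z in [('door in top',(215,85),.067),('door in bot',(198,490),.067),('roofF top',(386,105),.067),('roofF bot',(370,475),.067),('cartonF',(258,222),.048),('cartonF2',(260,352),.048)]:
  q=onplane(f,p[0]/3+330,p[1]/3+40,z,True)[:2]-LC; L.append(np.array([q@LX,q@LYv])); print(n,np.round(L[-1],4))
a=L[0]-L[1]; b=L[2]-L[3]; print('door angle vs roof edge', np.arctan2(a[0],a[1])-np.arctan2(b[0],b[1]))
from station import job_done
job_done(); print(get_state()['t'])"
```

```text
door in top [-0.0736  0.0695]
door in bot [-0.0753 -0.0714]
roofF top [-0.0105  0.0679]
roofF bot [-0.009  -0.0661]
cartonF [-0.0522  0.0232]
cartonF2 [-0.0496 -0.0244]
door angle vs roof edge 0.02377526356102226
the job is handed in; nothing more can be done
the job is handed in; nothing more can be done
```

The carton is in the lockbox, the door is shut and latched, and I handed the job in at about t = 26 s.

**Carton:** I gripped it 33 mm from its centre, slid it in under the roof from the front and released it just above the floor. In the last picture its front edge is at locker x ≈ -51 mm, so its centre is near +2 mm in x and within about 2 mm in y.

**Door:** I swung it with closed fingers on the latch case, then pushed in 0.3–0.5 mm steps. The push climbed to about 10 N, fell to about 0 as the bolt snapped out, and read 2.9 N one small step later, when I backed off.

**Last checks:**
- With the gripper withdrawn, the door stayed shut by itself. It measured about 0.02 rad from parallel with the roof edge, against a limit of 0.08.
- Wrist forces were back to noise level.
- The pump bottle, vial and tape show essentially no change between the first and last scene pictures.

**What did not go smoothly or was not measured directly:**
- **First push:** with the tool tip at 24 mm height, I felt sideways and upward loads that I did not expect. I backed off, raised the tip to 38 mm and pushed again, nudging it sideways and vertically to relieve those loads.
- **Bolt position:** I could not read it. That it is out behind the strike is inferred from the force drop and the door staying shut.
- **Push force:** it was sampled between steps. The highest reading was about 10 N, against the 15 N limit.

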